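Load heat sinks on a vacuum hold-down plate

TASK

First turn the valve knob on the control box fully anticlockwise to its off stop. With the vacuum off, lay every loose heat sink on the hold-down plate, fins up and lengthways towards the end stop, in one row pushed home: all far ends against the end stop, the first sink against the side stop and each next one tight against its neighbour. Only then turn the knob fully clockwise to its on stop, let go, and leave everything else on the bench where it is.

Things in the scene. Friction and masses are not known exactly. Their poses are not given: they have to be found in the camera images.
- plate: Fixed aluminium vacuum hold-down plate 170 (its x) x 290 (its y) x 12 mm thick, dotted with small suction holes, origin at the centre of its underside. A dark steel end stop (10 mm thick, full width) runs along its far edge (+x) and a dark steel side stop (10 mm thick) along its left edge (+y); both rise 20 mm above the plate's top. The other two edges are open.
- corner (a point): The inside corner on the plate's top surface where the faces of the end stop and the side stop meet. Axes as the plate's: the end stop's face is the plane x = 0, the side stop's face is y = 0, the free plate runs 160 mm to -x and 280 mm to -y; z up.
- control_box: Fixed white vacuum control box with a blue front, 160 (x) x 130 (y) x 60 mm high, origin at the centre of its underside; carries the valve knob on its top.
- valve (a joint): Valve knob angle in rad: 0 at the anticlockwise (off) stop, growing clockwise seen from above to 2.4 at the clockwise (on) stop. Black knob, 60 mm disc with an upright grip bar 57 mm long, 14 mm thick, whose top is 44 mm above the box's top; at 0 the bar lies along the box's x axis, its white pointer to -x. It stays where left.
- valve_grip (a point): Point on the knob's vertical axis at the height to grip the bar (37 mm above the box's top, 7 mm below the bar's top); it turns with the knob, its x axis along the grip bar, the pointer at its -x.
- sink0: Loose finned aluminium heat sink, 110 (its x) x 40 (y) x 30 mm high, 0.15 to 0.3 kg, fins up and running lengthways; origin at the centre of its underside; on the bench to the right of the plate at the start. All are alike; two to four are present.
- sink1: Loose finned aluminium heat sink, 110 (its x) x 40 (y) x 30 mm high, 0.15 to 0.3 kg, fins up and running lengthways; origin at the centre of its underside; on the bench to the right of the plate at the start. All are alike; two to four are present.
- sink2: Loose finned aluminium heat sink, 110 (its x) x 40 (y) x 30 mm high, 0.15 to 0.3 kg, fins up and running lengthways; origin at the centre of its underside; on the bench to the right of the plate at the start. All are alike; two to four are present.
- sink3: Loose finned aluminium heat sink, 110 (its x) x 40 (y) x 30 mm high, 0.15 to 0.3 kg, fins up and running lengthways; origin at the centre of its underside; on the bench to the right of the plate at the start. All are alike; two to four are present.
- screwdriver: Loose yellow-handled screwdriver lying down, 200 mm, in front of the plate; a bystander to leave alone; origin under its centre.
- tape: Loose black tape roll, 90 mm across, 20 high; a bystander to leave alone; origin under its centre.
- spool: Loose copper wire spool, 64 mm across, 53 high; a bystander to leave alone; origin under its centre.
- wrench: Loose steel wrench lying down, 180 mm; a bystander to leave alone; origin under its centre.
- mug: Loose white mug, 80 mm across, 90 high; a bystander to leave alone; origin under its centre.
- fitting: Loose small brass elbow fitting, 35 mm high; a bystander to leave alone; origin under its centre.
- meter: Loose yellow handheld meter lying flat, 150 x 80 x 35 mm; a bystander to leave alone; origin under its centre.

How it is judged:
By the outcome, as a careful person would: the job done as asked, in the order asked, and still so for the second after the job is handed in, with the robot touching nothing.
Of sink0, sink1, sink2, sink3 only 2 to 4 are there at a start; the rules pass over those that are not, and their reading is None.
At some moment in a run one of sink0, sink1, sink2, sink3 may be knocked a few centimetres aside while the robot is not near it.
Once in a run the grip may slacken for a moment while it holds something.
It also fails if it takes over 210 s, if anything falls off the work surface, if the arm or the gripper's body presses on something with over 40 N, if the wrist force passes 120 N, or if a joint passes its speed limit or range.

ROBOT

A 6-joint arm with a two-finger parallel gripper is mounted at the origin on the work surface. World frame = base frame: x ahead of the robot, y to its left, z up, the work surface at z = 0. Lengths are in mm, angles in degrees, forces in N, time in s.
With the tool pointing down it reaches from about 350 to 850 mm from the base axis. Payload 8.1 kg.
Tool frame: the origin (TCP) lies on the centre line of the jaws, within the pads' length; the fingertips stand 19 mm ahead of it and the grasp point (between the pads) is the TCP (r.tip_reach is the z of the fingertips in the tool frame, in mm); z points along the fingers, y is the line along which they close (so a half turn about z gives the same grasp; the last joint's range is limited). The gripper opens to 85 mm and grips with 20 to 120 N. Pads are 22 mm wide; open, the fingers measure 114 mm over their backs; the gripper's body (76 mm by 85 mm) begins 54 mm behind the grasp point. The pads swing forward as they close: fully open they stand 13 mm farther back than shut.
Start: joints at [66.727, 7.471, 85.268, -0, 87.261, -4.893], TCP at [189.174, 569.402, 250.292] pointing down, gripper open.
Joint ranges: [-169.43, 169.43], [-51.17, 129.36], [1.28, 143.12], [-76.62, 256.62], [0, 156.53], [-152.29, 152.29]. Speed limits (degrees/s): [136.94, 136.94, 159.86, 180, 180, 180].

INTERFACE

Orientations are given as [roll, pitch, yaw] about the fixed x, y, z axes, in that order (R = Rz(yaw) Ry(pitch) Rx(roll)).
In Python, from bench import r gives the robot as it stands. The module is installed in compiled form; this text tells all that it offers.
- The arm moves only by the shell command python3 -m handwheel 'ROWS' [FORCE]. ROWS is JSON, a list of rows, each a list of 7 numbers: the shift along the tool's x, y, z in m, then the turn, a rotation vector about the tool's x, y, z in degrees, then the finger opening in m, from 0 to 0.0854. In form: [[tx, ty, tz, ax, ay, az, claw], ...]. A call has 1 to 8 rows; each row shifts and turns the commanded pose from where the row before left it, along the tool's axes as they then stand; what a row does not reach is not made up. A row lasts 1/12 s, in which the tool goes at most 41.7 mm and 7.16 degrees, less where a joint would pass 70% of its speed; a pose out of reach is approached as far as the arm can. A call with a gripper value outside its range is refused whole. The fingers move at their own pace and stop on an object; FORCE is the grip in N (left out, the last holds). Time passes only in rows, so rows that do not move let the fingers close. It gives the time, the measured TCP pose, the force, the opening and the grip force at its end, in the units of the state.
- r.sense(): the state, without advancing time (a new reading comes with each control period).
- r.snapshot(name): name is "scene" or "top" or "wrist"; returns (picture, depth): 480x640x3 uint8, blue, green, red; 480x640 float32, mm along the optical axis (not along the pixel's ray), 0 where there is no reading.
- r.calibration(name): a dict with "vfov" (degrees; the focal length in pixels is half the picture's height over the tangent of half this angle, whatever the lens; pixels are square), "cx", "cy" (the principal point, pixels), "rvec" (rotation vector, rad) and "tvec" (3), from world to camera coordinates, as OpenCV has them; the wrist camera has in their place "tool_from_camera" (4x4, takes a point from camera to tool coordinates, whose origin is the TCP and whose axes are the flange's). Camera axes: x right, y down, z forward; pixel columns grow to the right and rows downward; lengths in mm; the calibration is good to about 2 mm. A picture is of the moment at which its call begins: read the wrist's pose just before it. calibration takes no time and is no camera call.
- r.hand_in(): hands the job in; it is judged then, once.
The state is a dict: "time": time; "joint_pos": joint angles; "qd": joint speeds; "joint_efforts": joint torques, N m; "tool_pos": TCP position; "tcp_rot": TCP orientation; "ft_force": force on the tool from outside, world axes, zero at the start; "wrist_torque": the same for the moment, N m; "finger_gap": finger opening in mm; "grip_force": force on a finger pad.
Only numpy, scipy, OpenCV 4.12 (cv2) and the standard library are available. Lean on these libraries where they do the work, as an engineer would, in place of code of your own. Each camera call takes 0.05 s, during which the arm holds its last target. There are 200 camera calls.

## Working session

There is one attempt and no reset: what is moved stays moved. The work goes in short steps, Python scripts to look and compute and a shell command to move; the robot and the scene stay as the last step left them, time stands still between calls to the robot, and variables do not carry over. Pictures are saved under pics/ and viewed, at most 14 in all, crops included, and the job is handed in when it is done.

```bash
mkdir -p pics
cat > h.py <<'E'
import numpy as np, cv2
from bench import r
from scipy.spatial.transform import Rotation as R
def cam(n):
    c=r.calibration(n); f=240/np.tan(np.radians(c['vfov']/2))
    K=np.array([[f,0,c['cx']],[0,f,c['cy']],[0,0,1]])
    if 'rvec' in c:
        Rm=cv2.Rodrigues(np.array(c['rvec'],float))[0]; t=np.array(c['tvec'],float).ravel()
        return K,Rm.T,-Rm.T@t
    s=r.sense(); T=np.array(c['tool_from_camera']); Rt=R.from_euler('xyz',s['tcp_rot'],degrees=True).as_matrix()
    return K,Rt@T[:3,:3],Rt@T[:3,3]+np.array(s['tool_pos'])
def shot(n,name):
    C=cam(n); im,d=r.snapshot(n); cv2.imwrite(f'pics/{name}.png',im); np.savez(f'pics/{name}.npz',im=im,d=d,K=C[0],Rw=C[1],o=C[2]); return im,d,C
def load(name):
    z=np.load(f'pics/{name}.npz'); return z['im'],z['d'],(z['K'],z['Rw'],z['o'])
def ray(C,uv,z):
    uv=np.atleast_2d(np.array(uv,float)); K,Rw,o=C
    v=np.c_[uv,np.ones(len(uv))]@np.linalg.inv(K).T@Rw.T
    return o+v*((z-o[2])/v[:,2])[:,None]
def cloud(d,C):
    K,Rw,o=C; v,u=np.mgrid[:480,:640]; p=np.stack([(u-K[0,2])/K[0,0]*d,(v-K[1,2])/K[1,1]*d,d],-1)
    return p@Rw.T+o
E
python3 - <<'E'
from h import *
print(r.sense())
for n in('scene','top'):
    im,d,C=shot(n,n+'0'); print(n,C[2].round(),C[1].round(2).tolist(),C[0].round(1).tolist(),(d>0).mean())
E
```

```text
{'time': 0.0, 'joint_pos': array([ 6.67271864e+01,  7.51604948e+00,  8.53291456e+01, -1.26533429e-03,
        8.72618191e+01, -4.89292199e+00]), 'qd': array([-0.0206947 , -0.06775055, -0.02766601, -0.08633176,  0.03351703,
        0.13643148]), 'joint_efforts': array([ 6.95152157e-04, -5.69392741e+01, -5.00551128e+01, -1.33767917e-04,
        1.46391938e-02, -1.87693496e-05]), 'tool_pos': array([188.9695778 , 568.92115162, 249.23586975]), 'tcp_rot': array([-1.79893268e+02, -7.86848258e-03,  1.61620163e+02]), 'ft_force': array([-0.19665408,  0.48047413, -0.3264963 ]), 'wrist_torque': array([-0.01858817, -0.00557271, -0.04295657]), 'grip_force': 0.0, 'finger_gap': 85.57121057674641}
scene [1054.  602.  666.] [[-0.77, 0.37, -0.51], [0.63, 0.48, -0.61], [0.02, -0.8, -0.61]] [[458.8, 0.0, 319.7], [0.0, 458.8, 232.2], [0.0, 0.0, 1.0]] 0.9958723958333333
top [ 264.   24. 1461.] [[0.01, -0.98, 0.2], [-1.0, -0.01, 0.01], [-0.01, -0.2, -0.98]] [[590.7, 0.0, 316.2], [0.0, 590.7, 235.6], [0.0, 0.0, 1.0]] 0.9961197916666666
```

View pics/top0.png

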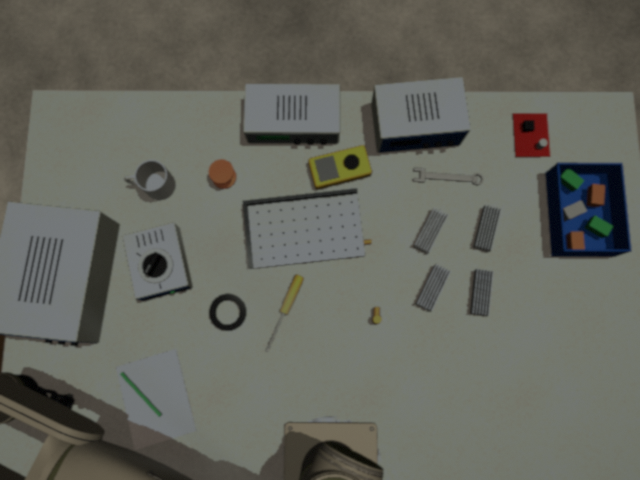

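View pics/scene0.png

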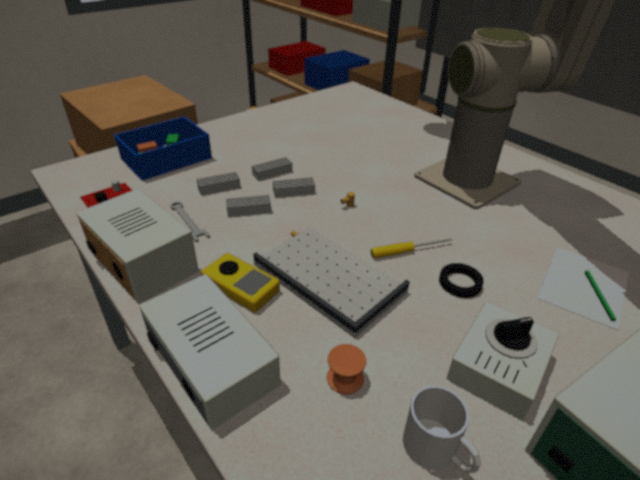

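Top view: four grey sinks at (430,231), (487,228), (433,287), (481,292), the plate around (307,230) with the end stop along its upper edge and the side stop on its left, and the knob at (154,264). The scene view agrees.

```bash
cat >> h.py <<'E'
def rect(P):
    c,(w,h),a=cv2.minAreaRect(P[:,:2].astype(np.float32))
    if w<h: w,h,a=h,w,a+90
    return np.round([*c,w,h,(a+90)%180-90],1)
def blobs(im,d,C,lo,hi,box,mn=60):
    P=cloud(d,C); x0,x1,y0,y1=box
    m=(P[...,2]>lo)&(P[...,2]<hi)&(P[...,0]>x0)&(P[...,0]<x1)&(P[...,1]>y0)&(P[...,1]<y1)&(d>0)
    n,L,S,cc=cv2.connectedComponentsWithStats(m.astype(np.uint8))
    return [(cc[i].round(),S[i,4],rect(P[L==i]),np.median(P[L==i][:,2]).round(1)) for i in range(1,n) if S[i,4]>=mn]
E
python3 - <<'E'
from h import *
for n in('top','scene'):
    im,d,C=load(n+'0'); P=cloud(d,C); print(n)
    if n=='top':
        for u,v in((154,264),(307,230),(300,195),(248,230),(430,231),(487,228),(433,287),(481,292),(400,350),(250,400),(150,238),(600,400),(540,300)): print((u,v),P[v,u].round(1))
    print('sinks');[print(*b) for b in blobs(im,d,C,18,45,(250,800,-550,-100))]
    print('plate');[print(*b) for b in blobs(im,d,C,7,22,(350,650,-60,240))]
    print('stops');[print(*b) for b in blobs(im,d,C,24,45,(350,650,-60,240))]
    print('box');[print(*b) for b in blobs(im,d,C,50,70,(250,650,250,550))]
    print('knob');[print(*b) for b in blobs(im,d,C,92,120,(250,650,250,550),10)]
a=cv2.convertScaleAbs(cv2.resize(load('top0')[0][210:310,110:390],None,fx=2.8,fy=2.8),alpha=2)
b=cv2.convertScaleAbs(cv2.resize(load('scene0')[0][300:400,440:580],None,fx=2.8,fy=2.8),alpha=2)
cv2.imwrite('pics/c0.png',np.vstack([a,np.hstack([b,b*0])[:, :784]]))
E
```

```text
top
(154, 264) [470.7 414.8  95.6]
(307, 230) [573.3  59.6   5.8]
(300, 195) [657.6  77.5  30.9]
(248, 230) [568.  205.7  27. ]
(430, 231) [ 571.2 -248.6   12.3]
(487, 228) [ 576.1 -386.6   29. ]
(433, 287) [ 430.9 -252.    10.1]
(481, 292) [ 417.1 -363.6   31.1]
(400, 350) [ 278.2 -169.2   -0.9]
(250, 400) [157.8 192.3  -4.9]
(150, 238) [539.2 437.9  62.7]
(600, 400) [ 164.7 -643.3   -1.7]
(540, 300) [ 402.4 -518.7   -7. ]
sinks
[398. 147.] 166 [ 785.3 -173.6  116.4   21.8   86.4] 30.7
[488. 227.] 573 [ 579.4 -390.1  110.9   42.1  -16. ] 27.5
[425. 226.] 63 [ 581.8 -233.4  109.5    3.2  -28. ] 28.7
[427. 228.] 65 [ 577.4 -239.5  109.4    3.3  -28. ] 29.0
[430. 229.] 66 [ 574.3 -246.2  108.8    3.5  -27.6] 28.2
[433. 229.] 71 [ 570.9 -253.   108.8    3.8  -27.9] 28.5
[436. 231.] 66 [ 566.7 -258.9  108.2    3.3  -27.8] 28.9
[437. 234.] 65 [ 562.3 -264.9  108.7    3.6  -27.9] 29.0
[434. 287.] 490 [ 429.6 -250.5  110.5   41.   -26.8] 28.0
[483. 292.] 668 [ 419.2 -369.2  111.3   42.7   -8.7] 27.2
[377. 315.] 117 [ 360.3 -110.2   38.7   20.8    1.2] 31.3
plate
[301. 231.] 5875 [570.5  71.
[... 626 characters left out ...]
  110.2   48.1  -27. ] 25.8
[348. 197.] 96 [ 362.4 -109.6   40.7   19.8    2.6] 25.8
[248. 202.] 525 [ 573.5 -248.4  109.7   45.7  -28.7] 26.2
[192. 262.] 82 [ 789.1 -117.2   21.7    7.4   16.9] 30.5
plate
[334. 275.] 5423 [565.4  61.8 261.5 148.5 -83.2] 9.4
[393. 250.] 363 [404.8 100.9 118.4  25.9 -20.2] 16.9
[446. 272.] 194 [382.1 223.2  65.4  24.7  12.8] 16.7
[369. 315.] 371 [568.  210.7 176.1  51.7 -10.7] 14.4
stops
[366. 307.] 630 [587.  193.5 200.9 104.2 -28.9] 29.1
box
[506. 353.] 5236 [488.5 425.1 163.4 130.2  15.1] 57.6
[540. 433.] 101 [590.7 542.2  15.8   3.4  72.7] 59.8
knob
[516. 324.] 315 [474.9 422.   57.5  14.4 -24.7] 100.5
[551. 415.] 160 [590.6 542.3  16.    3.2  72.5] 105.9
```

View pics/c0.png

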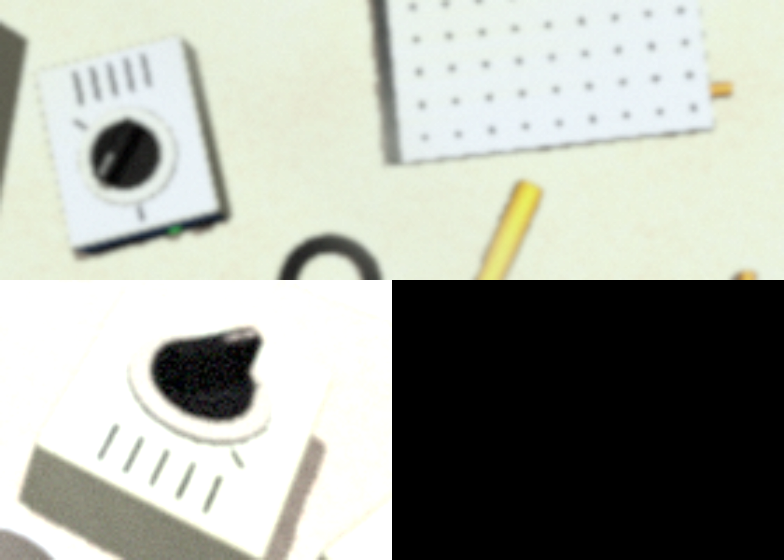

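The four sinks, box and plate agree between the two views: sink tops 26–29 mm, plate 12 mm, stops 31 mm, box 60 mm, all as expected. In the crop the pointer is at the lower left, about 154° in world, so the valve stands near 0.7 rad. It needs about 41° anticlockwise to reach off.

```bash
cat > go.py <<'E'
# usage: go.py x,y,z,yaw ...  -> total shift (m, tool axes at leg start), then turn az (deg), rows needed
import sys; from h import *
s=r.sense(); p=np.array(s['tool_pos']); y=s['tcp_rot'][2]
print('now',p.round(1),np.array(s['tcp_rot']).round(1),'F',np.array(s['ft_force']).round(1),'gap %.1f grip %.1f t %.1f j6 %.0f'%(s['finger_gap'],s['grip_force'],s['time'],s['joint_pos'][5]))
for a in sys.argv[1:]:
    q=np.array([float(v) for v in a.split(',')]); c,n=np.cos(np.radians(y)),np.sin(np.radians(y)); e=q[:3]-p
    t=np.array([c*e[0]+n*e[1],n*e[0]-c*e[1],-e[2]])/1000; az=(y-q[3]+180)%360-180
    print('leg',t.round(4),'rows>=%.1f'%(np.linalg.norm(t)/.0417),'az %.1f rows>=%.1f'%(az,abs(az)/7.16)); p=q[:3]; y=q[3]
E
python3 go.py 474,421.5,150,154 474,421.5,97,154
```

```text
now [189.  569.  249.3] [-179.9   -0.   161.6] F [-0.2 -0.3  0.2] gap 85.1 grip 0.0 t 0.1 j6 -5
leg [-0.317  -0.0501  0.0993] rows>=8.1 az 7.6 rows>=1.1
leg [0.    0.    0.053] rows>=1.3 az 0.0 rows>=0.0
```

```bash
python3 -m handwheel '[[-0.0317,-0.005,0.01,0,0,0,0.085],[-0.0317,-0.005,0.01,0,0,0,0.085],[-0.0317,-0.005,0.01,0,0,0,0.085],[-0.0317,-0.005,0.01,0,0,0,0.085],[-0.0317,-0.005,0.01,0,0,0,0.085],[-0.0317,-0.005,0.01,0,0,0,0.085],[-0.0317,-0.005,0.01,0,0,0,0.085],[-0.0317,-0.005,0.01,0,0,0,0.085]]' 40
python3 -m handwheel '[[-0.0317,-0.005,0.01,0,0,0,0.085],[-0.0317,-0.005,0.01,0,0,0,0.085],[0,0,0,0,0,3.8,0.085],[0,0,0,0,0,3.8,0.085],[0,0,0,0,0,0,0.085]]'
python3 - <<'E'
from h import *
im,d,C=shot('wrist','w0')
for lo,hi in((50,70),(92,115)):
    for b in blobs(im,d,C,lo,hi,(350,600,300,550),200): print(*b)
E
python3 go.py 474,421.5,97,154
```

```text
time: 0.77
tool_pos: [418.2, 450.3, 169.3]
tcp_rot: [-180.0, -0.0, 161.6]
ft_force: [0.3, 0.6, 0.5]
finger_gap: 85.0
grip_force: 0.0
time: 1.18
tool_pos: [474.4, 421.1, 149.2]
tcp_rot: [-179.9, -0.1, 153.8]
ft_force: [0.9, -1.1, 0.6]
finger_gap: 85.1
grip_force: 0.0
[338. 246.] 47117 [486.1 425.9 161.4 129.9  15.2] 60.1
[550. 212.] 4017 [515.4 543.1 146.1   2.1  -5.6] 60.6
[602. 231.] 8656 [515.5 543.1 144.9   2.8  -5.6] 104.4
[324. 272.] 3399 [471.9 422.3  56.6  14.  -25.3] 103.7
now [474.2 421.5 149.5] [-179.9   -0.   154. ] F [ 0.1  0.6 -0.2] gap 84.7 grip 0.0 t 1.2 j6 -27
leg [ 0.0001 -0.0001  0.0525] rows>=1.3 az 0.0 rows>=0.0
```

View pics/w0.png

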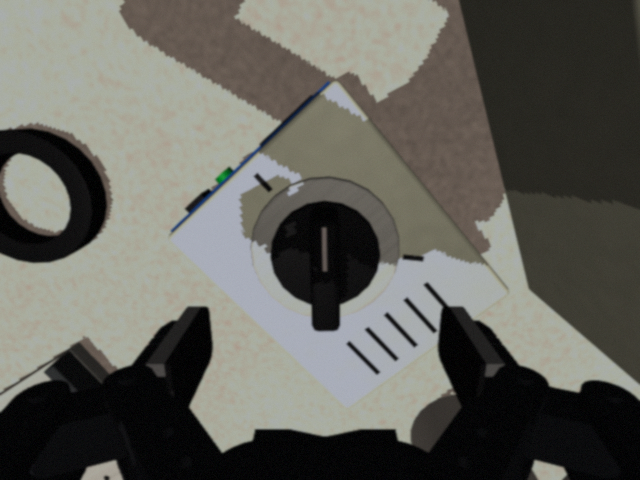

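The wrist view shows the knob at (324,253), the off mark at (262,183) and the on mark at (413,257). The pointer is about 42° short of the off mark, as estimated. Next I grip the bar and turn.

```bash
python3 -m handwheel '[[0.002,0,0.0175,0,0,0,0.085],[0,0,0.0175,0,0,0,0.085],[0,0,0.0175,0,0,0,0.085],[0,0,0,0,0,0,0],[0,0,0,0,0,0,0],[0,0,0,0,0,0,0],[0,0,0,0,0,0,0],[0,0,0,0,0,0,0]]' 60
python3 -m handwheel '[[0,0,0,0,0,0,0],[0,0,0,0,0,0,0],[0,0,0,0,0,0,0],[0,0,0,0,0,0,0]]'
python3 -m handwheel '[[0,0,0,0,0,-6,0],[0,0,0,0,0,-6,0],[0,0,0,0,0,-6,0],[0,0,0,0,0,-6,0],[0,0,0,0,0,-6,0],[0,0,0,0,0,-6,0],[0,0,0,0,0,-5,0],[0,0,0,0,0,0,0]]'
python3 -m handwheel '[[0,0,0,0,0,-2.5,0],[0,0,0,0,0,0,0]]'
python3 go.py; python3 -c "from h import *;print(r.sense()['wrist_torque'])"
```

```text
time: 1.9
tool_pos: [473.2, 423.6, 99.5]
tcp_rot: [179.9, 0.1, 154.1]
ft_force: [-0.4, 0.8, -0.5]
finger_gap: 24.8
grip_force: 0.0
time: 2.23
tool_pos: [472.5, 422.2, 99.5]
tcp_rot: [-179.9, 0.0, 154.0]
ft_force: [-6.4, -7.9, 10.8]
finger_gap: 13.1
grip_force: 60.0
time: 2.9
tool_pos: [472.4, 422.3, 99.5]
tcp_rot: [-180.0, -0.0, -164.7]
ft_force: [-5.8, -7.5, 10.2]
finger_gap: 12.8
grip_force: 60.0
time: 3.07
tool_pos: [472.4, 422.3, 99.5]
tcp_rot: [-180.0, -0.0, -162.4]
ft_force: [-7.4, -6.3, 10.9]
finger_gap: 12.8
grip_force: 67.4
now [472.4 422.3  99.5] [-180.    -0.  -162.4] F [-7.4 -6.3 10.9] gap 12.8 grip 67.4 t 3.1 j6 -70
[-1.08571624  1.09199488 -1.41681521]
```

```bash
python3 -m handwheel '[[0,0,0,0,0,0,0.06],[0,0,0,0,0,0,0.085],[0,0,0,0,0,0,0.085],[0,0,0,0,0,0,0.085],[0,0,-0.02,0,0,0,0.085],[0,0,-0.02,0,0,0,0.085],[0,0,-0.02,0,0,0,0.085],[0,0,0,0,0,0,0.085]]'
python3 - <<'E'
from h import *
im,d,C=shot('wrist','w1')
for b in blobs(im,d,C,92,115,(350,600,300,530),200): print(*b)
im,d,C=shot('top','top1')
for b in blobs(im,d,C,4,45,(300,700,-550,-180),200): print(*b)
E
python3 go.py 573,-248,110,152 573,-248,23,152
```

```text
time: 3.73
tool_pos: [474.5, 424.6, 163.0]
tcp_rot: [179.9, 0.4, -162.5]
ft_force: [-0.6, -0.1, 1.3]
finger_gap: 85.0
grip_force: 0.0
[321. 260.] 2974 [472.2 421.9  56.9  14.   15.2] 103.6
[487. 228.] 827 [ 582.7 -395.1  121.9   49.6  -16.2] 24.6
[431. 230.] 737 [ 576.3 -251.2  119.7   50.   -27.6] 22.5
[433. 288.] 811 [ 433.2 -254.9  121.6   50.9  -30.6] 23.7
[482. 292.] 880 [ 421.1 -372.1  118.    48.9   -9. ] 25.0
now [473.1 423.5 158.9] [ 1.799e+02  1.000e-01 -1.625e+02] F [ 0.1 -0.4 -0.4] gap 85.1 grip 0.0 t 3.8 j6 -70
leg [ 0.107  -0.6704  0.0489] rows>=16.3 az 45.5 rows>=6.4
leg [0.    0.    0.087] rows>=2.1 az 0.0 rows>=0.0
```

The bar now lies at 15.2°, along the box's x axis, so the valve is off. Next is sink A.

```bash
python3 -m handwheel '[[0.006,-0.037,0.0025,0,0,0,0.085],[0.006,-0.037,0.0025,0,0,0,0.085],[0.006,-0.037,0.0025,0,0,0,0.085],[0.006,-0.037,0.0025,0,0,0,0.085],[0.006,-0.037,0.0025,0,0,0,0.085],[0.006,-0.037,0.0025,0,0,0,0.085],[0.006,-0.037,0.0025,0,0,0,0.085],[0.006,-0.037,0.0025,0,0,0,0.085]]'
python3 -m handwheel '[[0.006,-0.037,0.0025,0,0,0,0.085],[0.006,-0.037,0.0025,0,0,0,0.085],[0.006,-0.037,0.0025,0,0,0,0.085],[0.006,-0.037,0.0025,0,0,0,0.085],[0.006,-0.037,0.0025,0,0,0,0.085],[0.006,-0.037,0.0025,0,0,0,0.085],[0.006,-0.037,0.0025,0,0,0,0.085],[0.006,-0.037,0.0025,0,0,0,0.085]]'
python3 -m handwheel '[[0.006,-0.037,0.0025,0,0,0,0.085],[0.006,-0.037,0.0025,0,0,6.5,0.085],[0,0,0,0,0,6.5,0.085],[0,0,0,0,0,6.5,0.085],[0,0,0,0,0,6.5,0.085],[0,0,0,0,0,6.5,0.085],[0,0,0,0,0,6.5,0.085],[0,0,0,0,0,6.5,0.085]]'
python3 -m handwheel '[[0,0,0,0,0,0,0.085]]'
cat > pick.py <<'E'
from h import *; import sys
im,d,C=shot('wrist',sys.argv[1])
for b in blobs(im,d,C,22,45,(300,720,-560,240),300): print(*b)
E
python3 pick.py w2; python3 go.py 573,-248,23,152
```

```text
time: 4.5
tool_pos: [514.7, 124.3, 136.1]
tcp_rot: [180.0, -0.1, -162.5]
ft_force: [0.8, 0.1, -0.5]
finger_gap: 85.2
grip_force: 0.0
time: 5.17
tool_pos: [558.1, -172.1, 116.0]
tcp_rot: [179.9, -0.1, -162.5]
ft_force: [1.0, -0.7, 0.3]
finger_gap: 85.0
grip_force: 0.0
time: 5.83
tool_pos: [568.9, -244.3, 110.8]
tcp_rot: [180.0, -0.2, 151.7]
ft_force: [-0.4, 0.5, 0.5]
finger_gap: 85.2
grip_force: 0.0
time: 5.92
tool_pos: [569.0, -244.2, 110.9]
tcp_rot: [-180.0, -0.2, 151.7]
ft_force: [0.3, -0.3, 0.4]
finger_gap: 84.8
grip_force: 0.0
[142.  67.] 1758 [ 441.8 -276.6   62.7    4.5  -27.1] 29.0
[158.  67.] 1709 [ 444.6 -271.4   62.5    7.4  -27.2] 29.1
[173.  66.] 1601 [ 448.7 -263.6   62.2    4.   -27. ] 29.2
[188.  66.] 1520 [ 452.1 -256.9   62.2    4.   -26.8] 29.4
[203.  66.] 1442 [ 455.4 -250.5   62.1    4.2  -27. ] 29.3
[218.  66.] 1369 [ 459.  -243.9   61.5    3.8  -26.8] 29.5
[ 21. 172.] 4589 [ 441.6 -369.4   63.    39.    -9.1] 28.2
[287. 256.] 1253 [ 563.5 -265.1  110.3    3.3  -28. ] 29.8
[300. 255.] 1162 [ 567.  -258.5  110.4    3.2  -28.1] 29.8
[313. 256.] 1074 [ 570.5 -252.   110.5    3.1  -28. ] 29.9
[326. 260.] 1003 [ 573.9 -245.4  110.2    2.9  -28.1] 30.0
[339. 254.] 1085 [ 577.5 -239.   110.5    3.1  -28. ] 29.9
[353. 256.] 1177 [ 580.9 -232.5  110.4    3.2  -28. ] 29.8
[105. 329.] 5689 [ 553.6 -382.1   59.6   42.3  -15.5] 28.7
now [ 569.1 -244.3  111.2] [ 1.800e+02 -1.000e-01  1.521e+02] F [-1.2  0.1 -0.4] gap 84.6 grip 0.0 t 6.0 j6 -90
leg [-0.0052 -0.0015  0.0882] rows>=2.1 az 0.1 rows>=0.0
```

```bash
python3 -m handwheel '[[-0.0048,-0.0025,0.03,0,0,0,0.085],[0,0,0.03,0,0,0,0.085],[0,0,0.029,0,0,0,0.085],[0,0,0,0,0,0,0.02],[0,0,0,0,0,0,0.02],[0,0,0,0,0,0,0.02],[0,0,0,0,0,0,0.02],[0,0,0,0,0,0,0.02]]' 60
python3 -m handwheel '[[0,0,0,0,0,0,0.02],[0,0,-0.03,0,0,0,0.02],[0,0,-0.03,0,0,0,0.02],[0,0,-0.03,0,0,0,0.02],[0,0,0,0,0,0,0.02]]'
python3 go.py 560,60,110,186.5
```

```text
time: 6.63
tool_pos: [574.8, -250.2, 26.7]
tcp_rot: [-180.0, 0.3, 152.1]
ft_force: [0.4, 0.4, -1.6]
finger_gap: 38.8
grip_force: 62.3
time: 7.05
tool_pos: [577.0, -251.2, 122.4]
tcp_rot: [180.0, 0.7, 152.0]
ft_force: [1.2, -1.6, 0.4]
finger_gap: 38.8
grip_force: 62.6
now [ 577.  -251.2  122.4] [180.    0.7 152. ] F [ 1.2 -1.6  0.4] gap 38.8 grip 62.6 t 7.0 j6 -90
leg [0.1609 0.2669 0.0124] rows>=7.5 az -34.5 rows>=4.8
```

```bash
python3 -m handwheel '[[0.022,0.034,0,0,0,0,0.02],[0.022,0.034,0,0,0,0,0.02],[0.022,0.034,0,0,0,0,0.02],[0.022,0.034,0,0,0,0,0.02],[0.022,0.034,0,0,0,0,0.02],[0.022,0.034,0,0,0,0,0.02],[0.022,0.034,0,0,0,0,0.02],[0.007,0.028,0,0,0,-5,0.02]]'
python3 -m handwheel '[[0,0,0,0,0,-6,0.02],[0,0,0,0,0,-6,0.02],[0,0,0,0,0,-6,0.02],[0,0,0,0,0,-6,0.02],[0,0,0,0,0,-5.5,0.02],[0,0,0,0,0,0,0.02],[0,0,0,0,0,0,0.02]]'
python3 go.py
python3 - <<'E'
from h import *
im,d,C=shot('wrist','w3')
cv2.imwrite('pics/w3b.png',cv2.convertScaleAbs(im,alpha=1.5))
E
```

```text
time: 7.72
tool_pos: [553.7, 64.6, 113.7]
tcp_rot: [180.0, -0.1, 157.0]
ft_force: [-0.2, -1.0, -2.5]
finger_gap: 38.9
grip_force: 62.4
time: 8.3
tool_pos: [555.6, 61.3, 113.9]
tcp_rot: [-180.0, 0.0, -173.6]
ft_force: [0.9, 0.2, -2.4]
finger_gap: 38.7
grip_force: 67.1
now [555.6  61.3 113.9] [-180.     0.  -173.6] F [ 0.9  0.2 -2.4] gap 38.7 grip 67.1 t 8.3 j6 -95
```

View pics/w3b.png

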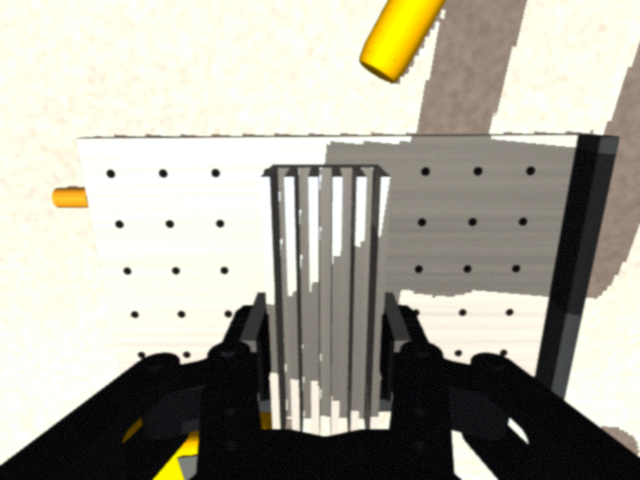

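The wrist view shows the sink held, the front plate edge along row 137 and the side stop at right (columns 560–615).

Run:
```python
from h import *
im,d,C=load('w3'); P=cloud(d,C).reshape(-1,3); v,u=np.mgrid[:480,:640]; u=u.ravel(); v=v.ravel()
pl=(abs(P[:,2]-12)<4)&(u>90)&(u<580)&(v>100)&(v<350)&~((u>240)&(u<410)); print('plate z',np.median(P[pl,2]))
E=[]
for c in range(110,560,4):
    if 320>c>250 or 250<c<400: continue
    k=pl&(u==c); 
    if k.sum(): E.append(P[k][np.argmin(v[k])])
E=np.array(E); a=np.polyfit(E[:,1],E[:,0],1); res=E[:,0]-np.polyval(a,E[:,1]); k=abs(res)<1.5; a=np.polyfit(E[k,1],E[k,0],1)
print('front: yaw',np.degrees(np.arctan(-a[0])),'rms',res.std(),'x at y=60',np.polyval(a,60))
st=(P[:,2]>26)&(P[:,2]<38)&(u>500)&(v>130)&(v<380); S=P[st]; print('stop z',np.median(S[:,2]),len(S))
F=[]
for row in range(145,370,4):
    k=st&(v==row)
    if k.sum()>5: F.append(P[k][np.argmin(u[k])])
F=np.array(F); b=np.polyfit(F[:,0],F[:,1],1); print('side inner: yaw',np.degrees(np.arctan(b[0])),'y at x=540',np.polyval(b,540),(F[:,1]-np.polyval(b,F[:,0])).std())
th=np.radians((np.degrees(np.arctan(-a[0]))+np.degrees(np.arctan(b[0])))/2); ex=np.array([np.cos(th),np.sin(th)]); ey=np.array([-ex[1],ex[0]])
# corner = front line offset 160 and side line
f0=np.array([np.polyval(a,60),60]); s0=np.array([540,np.polyval(b,540)])
cor=ex*(f0@ex+160)+ey*(s0@ey); print('corner',cor,'yaw',np.degrees(th))
# check from top view: end stop near face
im,d,C=load('top0'); P=cloud(d,C).reshape(-1,3); q=np.c_[(P[:,:2]-cor)@ex,(P[:,:2]-cor)@ey]
k=(P[:,2]>26)&(P[:,2]<40)&(q[:,1]<-20)&(q[:,1]>-270)&(abs(q[:,0])<30); print('end stop top in corner x:',np.percentile(q[k,0],[3,50,97]).round(1))
k=(P[:,2]>26)&(P[:,2]<40)&(q[:,0]<-20)&(q[:,0]>-150)&(abs(q[:,1])<30); print('side stop top in corner y:',np.percentile(q[k,1],[3,50,97]).round(1))
np.save('cor.npy',[*cor,th])
```

```text
plate z 12.03168075342532
front: yaw 6.746597314842418 rms 0.11859695536472263 x at y=60 491.4180462191686
stop z 31.791108341584277 5906
side inner: yaw 6.767599527591196 y at x=540 200.74627539524533 0.3343327891372952
corner [634.53399804 211.94698753] yaw 6.757098421216807
end stop top in corner x: [-0.8  4.8 28.5]
side stop top in corner y: [-1.4  3.4  8.7]
```

```bash
python3 - <<'E'
s=open('go.py').read()
s=s.replace("    q=np.array([float(v) for v in a.split(',')]);","    q=np.array([float(v) for v in a.strip('c').split(',')])\n    if a[0]=='c': q=np.r_[world(q[:2]),q[2],q[3]+186.76]\n    print(q.round(1),end=' ');")
open('go.py','w').write(s)
open('h.py','a').write('''
def world(q):
    x,y,t=np.load('cor.npy'); c,n=np.cos(t),np.sin(t); q=np.atleast_2d(q); return np.squeeze(np.c_[x+c*q[:,0]-n*q[:,1],y+n*q[:,0]+c*q[:,1]])
def corn(P):
    x,y,t=np.load('cor.npy'); c,n=np.cos(t),np.sin(t); d=np.atleast_2d(P)[:,:2]-[x,y]; return np.c_[d[:,0]*c+d[:,1]*n,-d[:,0]*n+d[:,1]*c]
''')
E
python3 - <<'E'
from h import *
im,d,C=load('w3'); P=cloud(d,C); k=P[160:440,265:392].reshape(-1,3); print(np.percentile(k[:,2],[50,80,90,95,99]).round(1))
q=k[(k[:,2]>np.percentile(k[:,2],95)-5)]; print(rect(q), corn(rect(q)[None,:2]))
E
python3 go.py c-57,-44,70,0 c-57,-44,36,0
```

```text
[111.4 117.6 118.1 129.2 170.4]
[523.6  59.   87.6  41.    5.7] [[-128.15924612 -138.83205879]]
now [555.6  61.2 113.9] [-180.     0.  -173.7] F [-0.6 -0.4 -2.5] gap 39.1 grip 67.1 t 8.3 j6 -95
[583.1 161.5  70.  186.8] leg [-0.0384  0.0967  0.0439] rows>=2.7 az -0.4 rows>=0.1
[583.1 161.5  36.  186.8] leg [-0.     0.     0.034] rows>=0.8 az 0.0 rows>=0.0
```

```bash
python3 - <<'E'
from h import *
im,d,C=load('w3'); P=cloud(d,C)
for v in range(164,190,3): print(v,P[v,[282,304,325,348,369]].round(0)[:,[0,2]].tolist())
E
python3 -m handwheel '[[-0.0128,0.0322,0.0115,0,0,0,0.02],[-0.0128,0.0322,0.0115,0,0,0,0.02],[-0.0128,0.0323,0.0115,0,0,0,0.02],[0,0,0,0,0,0,0.02],[0,0,0,0,0,0,0.02]]'; python3 go.py c-54,-44,39,0
```

```text
164 [[510.0, 11.0], [509.0, 13.0], [507.0, 12.0], [506.0, 12.0], [505.0, 12.0]]
167 [[500.0, 96.0], [499.0, 96.0], [498.0, 95.0], [497.0, 95.0], [497.0, 96.0]]
170 [[501.0, 98.0], [500.0, 97.0], [499.0, 96.0], [498.0, 96.0], [498.0, 97.0]]
173 [[502.0, 97.0], [501.0, 97.0], [500.0, 96.0], [499.0, 96.0], [499.0, 96.0]]
176 [[503.0, 97.0], [502.0, 96.0], [501.0, 97.0], [501.0, 96.0], [500.0, 96.0]]
179 [[504.0, 96.0], [503.0, 97.0], [502.0, 97.0], [502.0, 96.0], [501.0, 97.0]]
182 [[505.0, 97.0], [504.0, 97.0], [504.0, 96.0], [503.0, 96.0], [502.0, 96.0]]
185 [[506.0, 97.0], [506.0, 96.0], [505.0, 97.0], [504.0, 96.0], [503.0, 96.0]]
188 [[507.0, 97.0], [507.0, 97.0], [506.0, 96.0], [505.0, 97.0], [504.0, 96.0]]
time: 8.77
tool_pos: [582.0, 163.3, 77.9]
tcp_rot: [-180.0, -0.1, -173.5]
ft_force: [0.1, -0.4, -2.5]
finger_gap: 38.8
grip_force: 67.3
now [582.  163.3  77.9] [-1.800e+02 -1.000e-01 -1.735e+02] F [ 0.1 -0.4 -2.5] gap 38.8 grip 67.3 t 8.8 j6 -86
[586.1 161.9  39.  186.8] leg [-0.004  -0.0018  0.0389] rows>=0.9 az -0.2 rows>=0.0
```

```bash
python3 -m handwheel '[[-0.004,-0.002,0.02,0,0,0,0.02],[0,0,0.012,0,0,0,0.02],[0,0,0.004,0,0,0,0.02],[0,0,0,0,0,0,0.02]]'; python3 -m handwheel '[[0,0,0.0015,0,0,0,0.02],[0,0,0,0,0,0,0.02]]'; python3 go.py c-54,-44,39,0
```

```text
time: 9.1
tool_pos: [587.4, 159.8, 47.3]
tcp_rot: [180.0, 0.0, -173.6]
ft_force: [-17.4, -1.2, 28.3]
finger_gap: 38.6
grip_force: 75.0
time: 9.27
tool_pos: [587.4, 159.8, 47.2]
tcp_rot: [180.0, 0.0, -173.6]
ft_force: [-23.2, -2.7, 39.2]
finger_gap: 38.6
grip_force: 76.8
now [587.4 159.8  47.2] [ 180.     0.  -173.6] F [-23.2  -2.7  39.2] gap 38.6 grip 76.8 t 9.3 j6 -86
[586.1 161.9  39.  186.8] leg [0.0011 0.0023 0.0082] rows>=0.2 az -0.4 rows>=0.0
```

```bash
python3 -m handwheel '[[0,0,-0.015,0,0,0,0.02],[0.006,0,0,0,0,0,0.02],[0,0,0,0,0,0,0.02],[0,0,0,0,0,0,0.02]]'
python3 - <<'E'
from h import *
im,d,C=shot('scene','s1'); cv2.imwrite('pics/s1b.png',cv2.convertScaleAbs(cv2.resize(im[190:340,240:440],None,fx=3,fy=3),alpha=1.6))
E
python3 go.py
```

```text
time: 9.6
tool_pos: [580.3, 158.7, 56.0]
tcp_rot: [-180.0, -0.1, -173.6]
ft_force: [-0.5, 0.7, -1.5]
finger_gap: 39.0
grip_force: 71.3
now [580.2 158.8  55.6] [-1.800e+02 -1.000e-01 -1.735e+02] F [ 0.7 -0.3 -2.8] gap 38.9 grip 71.3 t 9.7 j6 -86
```

View pics/s1b.png

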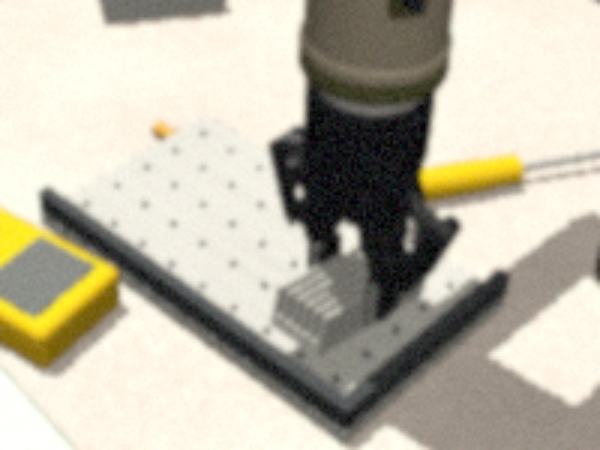

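The sink is held over the plate, level and just behind the end stop. I'll lower it again with this x clearance.

```bash
python3 -m handwheel '[[0,0,0.008,0,0,0,0.02],[0,0,0.004,0,0,0,0.02],[0,0,0,0,0,0,0.02]]'; python3 -m handwheel '[[0,0,0.002,0,0,0,0.02],[0,0,0,0,0,0,0.02]]';python3 -m handwheel '[[0,0,0.002,0,0,0,0.02],[0,0,0,0,0,0,0.02]]'; python3 go.py c-54,-44,39,0
```

```text
time: 9.9
tool_pos: [582.4, 159.4, 44.9]
tcp_rot: [-180.0, 0.1, -173.5]
ft_force: [3.2, -0.9, 5.0]
finger_gap: 39.3
grip_force: 72.6
time: 10.07
tool_pos: [583.0, 159.5, 44.0]
tcp_rot: [-180.0, 0.2, -173.5]
ft_force: [1.4, -0.6, 11.0]
finger_gap: 38.3
grip_force: 73.4
time: 10.23
tool_pos: [583.7, 159.6, 42.5]
tcp_rot: [-180.0, 0.3, -173.5]
ft_force: [3.7, -1.4, 10.9]
finger_gap: 38.8
grip_force: 73.6
now [583.7 159.6  42.5] [-180.     0.3 -173.5] F [ 3.7 -1.4 10.9] gap 38.8 grip 73.6 t 10.2 j6 -86
[586.1 161.9  39.  186.8] leg [-0.0026  0.002   0.0035] rows>=0.1 az -0.3 rows>=0.0
```

```bash
python3 -m handwheel '[[0,0,0.002,0,0,0,0.02],[0,0,0,0,0,0,0.02]]'; python3 -m handwheel '[[0,0,0.0015,0,0,0,0.02],[0,0,0,0,0,0,0.02]]'; python3 -m handwheel '[[0,0,0,0,0,0,0.05],[0,0,0,0,0,0,0.05],[0,0,0,0,0,0,0.05],[0,0,0,0,0,0,0.05]]'; python3 go.py
```

```text
time: 10.4
tool_pos: [584.5, 159.6, 41.1]
tcp_rot: [-180.0, 0.4, -173.5]
ft_force: [5.0, -0.9, 12.6]
finger_gap: 38.8
grip_force: 74.0
time: 10.57
tool_pos: [585.1, 159.7, 40.0]
tcp_rot: [-180.0, 0.5, -173.5]
ft_force: [5.8, -0.6, 13.2]
finger_gap: 38.7
grip_force: 74.1
time: 10.9
tool_pos: [580.1, 159.3, 36.0]
tcp_rot: [-180.0, -0.1, -173.5]
ft_force: [-0.6, 0.5, 0.2]
finger_gap: 49.9
grip_force: 0.0
now [580.1 159.3  36. ] [-1.800e+02 -1.000e-01 -1.735e+02] F [-0.6  0.5  0.2] gap 49.9 grip 0.0 t 10.9 j6 -86
```

```bash
cat > row.py <<'E'
from h import *; import sys
n=sys.argv[1]; im,d,C=shot(n,sys.argv[2]); P=cloud(d,C); q=corn(P.reshape(-1,3)).reshape(480,640,2)
m=(P[...,2]>36)&(P[...,2]<47)&(q[...,0]<3)&(q[...,0]>-165)&(q[...,1]<3)&(q[...,1]>-285)&(d>0)
m=cv2.morphologyEx(m.astype(np.uint8),cv2.MORPH_CLOSE,np.ones((9,9)))&(P[...,2]>24).astype(np.uint8)&(P[...,2]<47)
k,L,S,_=cv2.connectedComponentsWithStats(m)
for i in range(1,k):
    if S[i,4]>300:
        p=q[L==i]; print(S[i,4],rect(p),'x %.1f..%.1f y %.1f..%.1f'%(*np.percentile(p[:,0],[.5,99.5]),*np.percentile(p[:,1],[.5,99.5])),'z',np.percentile(P[L==i][:,2],[50,95]).round(1))
E
python3 -m handwheel '[[0,0,-0.03,0,0,0,0.05],[0,0,-0.04,0,0,0,0.05],[0,0,-0.03,0,0,0,0],[0.02,-0.015,0,0,0,0,0],[0.03,-0.03,0,0,0,0,0],[0,0,0,0,0,0,0],[0,0,0,0,0,0,0]]'
python3 row.py wrist w4; python3 row.py top t4; python3 row.py scene s4;python3 go.py c-55,-94,80,0 c-55,-94,35,0 c-55,-55,35,0
```

```text
time: 11.48
tool_pos: [534.7, 108.4, 135.8]
tcp_rot: [-180.0, -0.2, -173.6]
ft_force: [0.5, 0.1, 0.5]
finger_gap: 0.2
grip_force: 0.0
553 [-81.1 -64.5  63.    3.2  -0.2] x -112.5..-50.7 y -66.1..-62.9 z [41.8 43. ]
946 [-75.8 -57.2  73.8   3.4  -0.3] x -112.4..-40.2 y -58.8..-55.5 z [41.4 42.8]
4787 [-69.  -38.6  87.4  25.9  -0.2] x -112.3..-32.6 y -51.5..-26.1 z [40.  42.8]
865 [-56.3 -46.8 110.4  42.   -0.2] x -111.2..-1.5 y -67.0..-25.9 z [38.1 40.9]
now [537.5 110.  137.4] [ 180.     0.  -173.5] F [-0.2 -1.1  0.1] gap -0.1 grip 0.0 t 11.6 j6 -90
[591.  112.1  80.  186.8] leg [-0.0533 -0.0039  0.0574] rows>=1.9 az -0.2 rows>=0.0
[591.  112.1  35.  186.8] leg [-0.     0.     0.045] rows>=1.1 az 0.0 rows>=0.0
[586.4 150.9  35.  186.8] leg [-0.     0.039 -0.   ] rows>=0.9 az 0.0 rows>=0.0
```

View pics/w4.png

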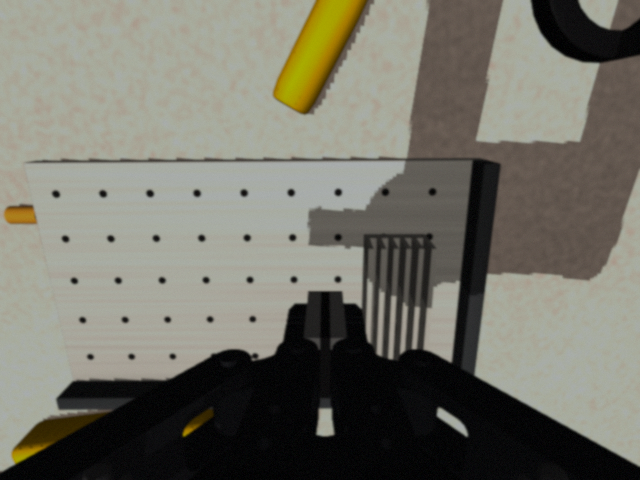

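The wrist view shows sink 1 at columns 365–430, flat and parallel to the side stop (x −111.5..−1.5, y −67..−26). Next I push it in y with closed fingers.

```bash
python3 -m handwheel '[[-0.027,-0.002,0.025,0,0,0,0],[-0.027,-0.002,0.025,0,0,0,0],[0,0,0.03,0,0,0,0],[0,0,0.022,0,0,0,0],[0,0,0,0,0,0,0],[0,0.01,0,0,0,0,0],[0,0.01,0,0,0,0,0]]'
python3 go.py c-56,-55,35,0
python3 -m handwheel '[[0,0.006,0,0,0,0,0],[0,0.006,0,0,0,0,0],[0,0.003,0,0,0,0,0],[0,0.002,0,0,0,0,0],[0,0,0,0,0,0,0]]'; python3 go.py c-56,-55,35,0
```

```text
time: 12.22
tool_pos: [589.3, 132.4, 35.3]
tcp_rot: [-180.0, -0.0, -173.5]
ft_force: [0.5, -1.9, 1.1]
finger_gap: 0.5
grip_force: 1.1
now [589.3 132.4  35.3] [-180.    -0.  -173.5] F [ 0.5 -1.9  1.1] gap 0.5 grip 1.1 t 12.2 j6 -89
[585.4 150.7  35.  186.8] leg [0.0018 0.0186 0.0003] rows>=0.4 az -0.3 rows>=0.0
time: 12.63
tool_pos: [586.8, 149.2, 35.5]
tcp_rot: [180.0, 0.0, -173.4]
ft_force: [0.2, -0.3, 0.4]
finger_gap: -0.0
grip_force: 0.0
now [586.8 149.2  35.5] [ 180.     0.  -173.4] F [ 0.2 -0.3  0.4] gap -0.0 grip 0.0 t 12.6 j6 -87
[585.4 150.7  35.  186.8] leg [0.0012 0.0017 0.0005] rows>=0.1 az -0.2 rows>=0.0
```

```bash
for i in 1; do python3 -m handwheel '[[0,0.002,0,0,0,0,0],[0,0.002,0,0,0,0,0],[0,0,0,0,0,0,0]]'; python3 -m handwheel '[[0,0.0015,0,0,0,0,0],[0,0.0015,0,0,0,0,0],[0,0,0,0,0,0,0]]'; done | grep -E 'pos|force'; python3 go.py c-56,-55,35,0
```

```text
tool_pos: [586.4, 152.3, 35.4]
ft_force: [-0.4, -2.6, 1.4]
grip_force: 0.9
tool_pos: [586.4, 152.7, 35.5]
ft_force: [-0.1, -15.1, 3.0]
grip_force: 7.7
now [586.4 152.7  35.5] [-179.8   -0.  -173.5] F [ -0.1 -15.1   3. ] gap -0.1 grip 7.7 t 13.1 j6 -86
[585.4 150.7  35.  186.8] leg [ 0.0013 -0.0018  0.0005] rows>=0.1 az -0.3 rows>=0.0
```

```bash
python3 -m handwheel '[[0,-0.01,0,0,0,0,0],[0,0,-0.03,0,0,0,0],[0,0,-0.025,0,0,0,0],[0.04,0,0,0,0,0,0],[0.04,0.02,0,0,0,0,0],[0.008,0.02,0,0,0,0,0],[0,0,0,0,0,0,0]]'; python3 go.py c-143,-20,35,0
```

```text
time: 13.72
tool_pos: [494.2, 176.2, 89.2]
tcp_rot: [179.9, -0.2, -173.4]
ft_force: [0.4, -0.2, 0.2]
finger_gap: 0.0
grip_force: 0.0
now [494.2 176.2  89.2] [ 179.9   -0.2 -173.4] F [ 0.4 -0.2  0.2] gap 0.0 grip 0.0 t 13.7 j6 -83
[494.9 175.3  35.  186.8] leg [-0.0005 -0.001   0.0542] rows>=1.3 az -0.2 rows>=0.0
```

```bash
python3 -m handwheel '[[0,-0.001,0.03,0,0,0,0],[0,0,0.024,0,0,0,0],[0,0,0,0,0,0,0],[-0.008,0,0,0,0,0,0],[-0.006,0,0,0,0,0,0],[-0.004,0,0,0,0,0,0],[0,0,0,0,0,0,0]]';  python3 -m handwheel '[[-0.002,0,0,0,0,0,0],[-0.002,0,0,0,0,0,0],[0,0,0,0,0,0,0]]';  python3 -m handwheel '[[-0.002,0,0,0,0,0,0],[-0.002,0,0,0,0,0,0],[0,0,0,0,0,0,0]]'; python3 go.py c-121,-20,35,0
```

```text
time: 14.3
tool_pos: [516.5, 175.4, 37.7]
tcp_rot: [180.0, -0.1, -173.5]
ft_force: [-8.7, -1.1, 5.0]
finger_gap: -0.0
grip_force: 4.5
time: 14.55
tool_pos: [516.6, 175.4, 36.9]
tcp_rot: [-180.0, -0.6, -173.5]
ft_force: [-26.7, -3.9, 18.7]
finger_gap: -0.1
grip_force: 13.7
time: 14.8
tool_pos: [516.8, 175.5, 36.7]
tcp_rot: [-179.9, -1.1, -173.4]
ft_force: [-47.6, -7.3, 38.6]
finger_gap: -0.2
grip_force: 24.9
now [516.8 175.5  36.7] [-179.9   -1.1 -173.4] F [-47.6  -7.3  38.6] gap -0.2 grip 24.9 t 14.8 j6 -83
[516.7 177.8  35.  186.8] leg [-0.0002  0.0023  0.0017] rows>=0.1 az -0.2 rows>=0.0
```

```bash
python3 -m handwheel '[[0.015,0,0,0,0,0,0],[0.01,0,-0.03,0,0,0,0.08],[0,0,-0.03,0,0,0,0.08],[0,0,-0.02,0,0,0,0.085],[0,0,0,0,0,0,0.085]]'; python3 row.py top t5;python3 - <<'E'
from h import *
im,d,C=load('t5')
for b in blobs(im,d,C,4,45,(300,700,-550,-180),200): print(*b)
E
python3 go.py 430,-250,115,153
```

```text
time: 15.22
tool_pos: [504.3, 174.5, 124.2]
tcp_rot: [179.9, 0.7, -173.5]
ft_force: [0.8, -0.3, 0.7]
finger_gap: 48.1
grip_force: 0.0
[487. 228.] 828 [ 585.2 -391.8  126.6   53.8  -22.9] 24.7
[433. 288.] 804 [ 430.3 -252.   121.1   50.2  -22.8] 23.4
[482. 292.] 882 [ 421.1 -374.5  119.5   53.3   -8.5] 24.9
now [503.3 174.2 121.8] [ 179.9    0.6 -173.5] F [-0.   0.3  0.4] gap 55.5 grip 0.0 t 15.3 j6 -83
[ 430. -250.  115.  153.] leg [ 0.1209 -0.4132  0.0068] rows>=10.3 az 33.5 rows>=4.7
```

```bash
python3 -m handwheel '[[0.011,-0.0375,0.001,0,0,0,0.085],[0.011,-0.0375,0.001,0,0,0,0.085],[0.011,-0.0375,0.001,0,0,0,0.085],[0.011,-0.0375,0.001,0,0,0,0.085],[0.011,-0.0375,0.001,0,0,0,0.085],[0.011,-0.0375,0.001,0,0,0,0.085],[0.011,-0.0375,0.001,0,0,0,0.085],[0.011,-0.0375,0.001,0,0,0,0.085]]'
python3 -m handwheel '[[0.011,-0.0375,0,0,0,0,0.085],[0.011,-0.0375,0,0,0,0,0.085],[0.011,-0.0375,0,0,0,6,0.085],[0,0,0,0,0,6.8,0.085],[0,0,0,0,0,6.8,0.085],[0,0,0,0,0,6.8,0.085],[0,0,0,0,0,6.8,0.085],[0,0,0,0,0,0,0.085]]'
python3 -m handwheel '[[0,0,0,0,0,0,0.085]]'
python3 row.py top t6
python3 pick.py w5; python3 go.py 430,-250,22,153
```

```text
time: 15.93
tool_pos: [445.7, -136.7, 108.7]
tcp_rot: [-180.0, 0.1, -173.5]
ft_force: [0.7, -0.7, -0.6]
finger_gap: 85.2
grip_force: 0.0
time: 16.6
tool_pos: [426.0, -250.8, 108.4]
tcp_rot: [180.0, 0.0, 152.9]
ft_force: [-0.7, 0.6, 0.2]
finger_gap: 85.0
grip_force: 0.0
time: 16.68
tool_pos: [426.0, -250.5, 108.4]
tcp_rot: [180.0, 0.0, 153.5]
ft_force: [-0.2, -0.1, -0.3]
finger_gap: 84.8
grip_force: 0.0
501 [-53.9 -18.9 113.2  45.    0.2] x -109.8..1.0 y -41.2..2.8 z [39.2 45. ]
[531.  26.] 2308 [ 364.2 -111.2   32.8   17.2    6.7] 28.9
[294. 252.] 1230 [ 420.5 -266.1  109.9    3.2  -26.9] 29.8
[308. 251.] 1071 [ 424.1 -259.6  110.2    2.9  -27.1] 30.0
[321. 253.] 1026 [ 427.5 -253.1  110.5    3.   -26.9] 30.0
[334. 252.] 1093 [ 430.5 -246.3  109.6    3.   -26.9] 29.9
[348. 252.] 1191 [ 433.9 -239.7  109.8    3.2  -26.9] 29.8
[361. 252.] 1282 [ 437.3 -233.2  110.2    3.2  -27. ] 29.8
[120. 293.] 8167 [ 401.  -365.1   76.3   41.7   -8.6] 28.7
now [ 426.  -250.3  108.4] [-180.     0.   153.5] F [ 0.4 -0.1 -0.3] gap 84.9 grip 0.0 t 16.8 j6 -100
[ 430. -250.   22.  153.] leg [-0.0035  0.002   0.0864] rows>=2.1 az 0.5 rows>=0.1
```

```bash
python3 -m handwheel '[[-0.0024,0.0019,0.0174,0,0,0.5,0.085],[0,0,0.0174,0,0,0,0.085],[0,0,0.0174,0,0,0,0.085],[0,0,0.0174,0,0,0,0.085],[0,0,0.0174,0,0,0,0.085],[0,0,0,0,0,0,0.085],[0,0,0,0,0,0,0.085]]'; python3 go.py 429,-249.7,21,153
```

```text
time: 17.37
tool_pos: [428.0, -248.8, 20.6]
tcp_rot: [180.0, -0.1, 152.9]
ft_force: [-0.1, 0.5, 0.8]
finger_gap: 85.0
grip_force: 0.0
now [ 428.  -248.8   20.6] [ 1.800e+02 -1.000e-01  1.529e+02] F [-0.1  0.5  0.8] gap 85.0 grip 0.0 t 17.4 j6 -99
[ 429.  -249.7   21.   153. ] leg [-0.0013 -0.0003 -0.0004] rows>=0.0 az -0.1 rows>=0.0
```

```bash
python3 -m handwheel '[[-0.0013,0,0,0,0,0,0.02],[0,0,0,0,0,0,0.02],[0,0,0,0,0,0,0.02],[0,0,0,0,0,0,0.02],[0,0,0,0,0,0,0.02],[0,0,0,0,0,0,0.02],[0,0,0,0,0,0,0.02]]' 80; python3 -m handwheel '[[0,0,-0.02,0,0,0,0.02],[0,0,-0.02,0,0,0,0.02],[0,0,-0.02,0,0,0,0.02],[0,0,-0.02,0,0,0,0.02],[0,0,0,0,0,0,0.02],[0,0,0,0,0,0,0.02]]'; python3 go.py c-62,-85,90,0 c-58,-85,36,0
```

```text
time: 17.95
tool_pos: [430.9, -250.9, 22.7]
tcp_rot: [-180.0, 0.1, 152.8]
ft_force: [-0.4, -0.3, 7.1]
finger_gap: 38.6
grip_force: 82.1
time: 18.45
tool_pos: [430.7, -250.7, 102.2]
tcp_rot: [-180.0, 0.2, 152.8]
ft_force: [0.1, 0.2, -3.4]
finger_gap: 39.0
grip_force: 81.1
now [ 430.7 -250.7  102.2] [-180.     0.2  152.8] F [ 0.1  0.2 -3.4] gap 39.0 grip 81.1 t 18.4 j6 -99
[583.  120.2  90.  186.8] leg [0.034  0.3995 0.0122] rows>=9.6 az -33.9 rows>=4.7
[586.9 120.7  36.  186.8] leg [-0.004 -0.     0.054] rows>=1.3 az 0.0 rows>=0.0
```

```bash
python3 -m handwheel '[[0.0031,0.0363,0,0,0,0,0.02],[0.0031,0.0363,0,0,0,0,0.02],[0.0031,0.0363,0,0,0,0,0.02],[0.0031,0.0363,0,0,0,0,0.02],[0.0031,0.0363,0,0,0,0,0.02],[0.0031,0.0363,0,0,0,0,0.02],[0.0031,0.0363,0,0,0,0,0.02],[0.0031,0.0363,0,0,0,0,0.02]]'
python3 -m handwheel '[[0.0031,0.0363,0,0,0,0,0.02],[0.0031,0.0363,0,0,0,0,0.02],[0.0031,0.0363,0,0,0,-5,0.02],[0,0,0,0,0,-6,0.02],[0,0,0,0,0,-6,0.02],[0,0,0,0,0,-6,0.02],[0,0,0,0,0,-6,0.02],[0,0,0,0,0,-5,0.02]]'
python3 -m handwheel '[[0,0,0,0,0,0,0.02],[0,0,0,0,0,0,0.02]]'
python3 go.py c-60,-85,36,0
```

```text
time: 19.12
tool_pos: [539.5, 21.4, 98.9]
tcp_rot: [-179.9, -0.2, 152.8]
ft_force: [1.0, -0.4, -2.3]
finger_gap: 38.7
grip_force: 81.4
time: 19.78
tool_pos: [580.4, 120.7, 98.4]
tcp_rot: [-180.0, -0.2, -172.8]
ft_force: [0.7, 0.3, -2.1]
finger_gap: 38.9
grip_force: 81.8
time: 19.95
tool_pos: [580.8, 120.5, 99.3]
tcp_rot: [-180.0, -0.2, -173.3]
ft_force: [-0.4, -0.1, -2.8]
finger_gap: 38.9
grip_force: 81.8
now [580.8 120.5  99.3] [-180.    -0.2 -173.3] F [-0.4 -0.1 -2.8] gap 38.9 grip 81.8 t 19.9 j6 -90
[585.  120.5  36.  186.8] leg [-0.0041 -0.0005  0.0633] rows>=1.5 az -0.1 rows>=0.0
```

```bash
python3 -m handwheel '[[-0.002,0,0.018,0,0,0,0.02],[0,0,0.018,0,0,0,0.02],[0,0,0.015,0,0,0,0.02],[0,0,0.007,0,0,0,0.02],[0,0,0,0,0,0,0.02]]'; for r in 1; do python3 -m handwheel '[[0,0,0.002,0,0,0,0.02],[0,0,0,0,0,0,0.02]]';python3 -m handwheel '[[0,0,0.002,0,0,0,0.02],[0,0,0,0,0,0,0.02]]';done; python3 go.py
```

```text
time: 20.37
tool_pos: [581.7, 120.6, 40.2]
tcp_rot: [180.0, -0.3, -173.3]
ft_force: [-1.2, 0.1, -3.2]
finger_gap: 38.5
grip_force: 81.8
time: 20.53
tool_pos: [584.5, 120.9, 41.8]
tcp_rot: [180.0, 0.1, -173.2]
ft_force: [-1.2, -0.5, -2.7]
finger_gap: 38.9
grip_force: 81.8
time: 20.7
tool_pos: [584.7, 121.0, 40.1]
tcp_rot: [-180.0, 0.1, -173.2]
ft_force: [0.1, 0.3, -2.8]
finger_gap: 38.3
grip_force: 81.8
now [584.7 121.   40.1] [-1.800e+02  1.000e-01 -1.732e+02] F [ 0.1  0.3 -2.8] gap 38.3 grip 81.8 t 20.7 j6 -90
```

```bash
python3 -m handwheel '[[0,0,0.002,0,0,0,0.02],[0,0,0,0,0,0,0.02],[0,0,0,0,0,0,0.02]]';python3 -m handwheel '[[0,0,0.002,0,0,0,0.02],[0,0,0,0,0,0,0.02],[0,0,0,0,0,0,0.02]]';python3 -m handwheel '[[0,0,0.0015,0,0,0,0.02],[0,0,0,0,0,0,0.02],[0,0,0,0,0,0,0.02]]'
```

```text
time: 20.95
tool_pos: [584.0, 120.9, 37.4]
tcp_rot: [180.0, 0.0, -173.2]
ft_force: [0.2, -0.5, -2.9]
finger_gap: 39.0
grip_force: 81.8
time: 21.2
tool_pos: [583.8, 120.9, 35.1]
tcp_rot: [-180.0, -0.0, -173.2]
ft_force: [0.1, -1.1, -3.1]
finger_gap: 38.8
grip_force: 81.8
time: 21.45
tool_pos: [584.1, 120.9, 34.8]
tcp_rot: [-180.0, -0.0, -173.2]
ft_force: [-4.7, -1.1, 6.5]
finger_gap: 38.9
grip_force: 82.9
```

```bash
python3 -m handwheel '[[0,0,0,0,0,0,0.05],[0,0,0,0,0,0,0.05],[0,0,0,0,0,0,0.05],[0,0,-0.02,0,0,0,0.05],[0,0,-0.03,0,0,0,0.05],[0,0,0,0,0,0,0],[0,-0.02,0,0,0,0,0],[0,-0.03,0,0,0,0,0]]';python3 -m handwheel '[[0,0,0,0,0,0,0],[0,0,0,0,0,0,0]]'; python3 row.py wrist w6; python3 row.py scene s6; python3 go.py c-56,-133,85,0 c-56,-133,35,0 c-56,-93,35,0
```

```text
time: 22.12
tool_pos: [590.7, 73.0, 85.0]
tcp_rot: [180.0, 0.1, -173.0]
ft_force: [0.7, -0.9, -0.2]
finger_gap: 14.2
grip_force: 0.0
time: 22.28
tool_pos: [590.4, 70.0, 84.0]
tcp_rot: [-180.0, 0.0, -173.3]
ft_force: [-0.9, 0.9, 0.1]
finger_gap: 0.0
grip_force: 0.0
15838 [-64.6 -80.8 106.2  33.6   0.3] x -117.3..-16.5 y -97.5..-64.6 z [40.1 42.8]
1841 [ -67.9 -103.1   99.4    3.6    0.4] x -117.3..-21.3 y -104.9..-101.4 z [41.7 42.9]
20627 [-5.070e+01 -1.540e+01  1.194e+02  5.080e+01 -1.000e-01] x -110.0..6.3 y -40.3..0.5 z [41.  42.8]
935 [-6.120e+01 -8.500e+01  1.127e+02  4.310e+01  1.000e-01] x -116.1..-6.3 y -105.7..-64.1 z [37.6 40.7]
907 [-5.450e+01 -2.020e+01  1.128e+02  4.190e+01  1.000e-01] x -109.5..1.3 y -40.8..0.4 z [37.9 40.7]
now [590.   71.5  83.8] [ 180.     0.  -173.2] F [ 0.6 -0.4  0.6] gap -0.3 grip 0.0 t 22.4 j6 -95
[594.6  73.3  85.  186.8] leg [-0.0047  0.0013 -0.0012] rows>=0.1 az 0.0 rows>=0.0
[594.6  73.3  35.  186.8] leg [-0.    0.    0.05] rows>=1.2 az 0.0 rows>=0.0
[589.9 113.   35.  186.8] leg [-0.    0.04 -0.  ] rows>=1.0 az 0.0 rows>=0.0
```

```bash
python3 -m handwheel '[[0,0,0.025,0,0,0,0],[0,0,0.024,0,0,0,0],[0,0,0,0,0,0,0],[0,0.01,0,0,0,0,0],[0,0.01,0,0,0,0,0],[0,0.008,0,0,0,0,0],[0,0.008,0,0,0,0,0],[0,0,0,0,0,0,0]]'; python3 -m handwheel '[[0,0.003,0,0,0,0,0],[0,0.002,0,0,0,0,0],[0,0,0,0,0,0,0],[0,0,0,0,0,0,0]]'; python3 -m handwheel '[[0,0.001,0,0,0,0,0],[0,0.001,0,0,0,0,0],[0,0,0,0,0,0,0],[0,0,0,0,0,0,0]]';python3 go.py c-61,-93,35,0
```

```text
time: 23.05
tool_pos: [585.5, 109.3, 35.3]
tcp_rot: [180.0, 0.0, -173.1]
ft_force: [0.3, 0.0, 0.4]
finger_gap: -0.3
grip_force: 0.0
time: 23.38
tool_pos: [585.2, 111.9, 35.0]
tcp_rot: [180.0, 0.0, -173.2]
ft_force: [-0.5, -0.6, 0.4]
finger_gap: 0.1
grip_force: 0.4
time: 23.72
tool_pos: [585.2, 112.1, 35.0]
tcp_rot: [-179.9, 0.0, -173.2]
ft_force: [0.7, -9.3, 1.4]
finger_gap: -0.4
grip_force: 4.7
now [585.2 112.1  35. ] [-179.9    0.  -173.2] F [ 0.7 -9.3  1.4] gap -0.4 grip 4.7 t 23.7 j6 -91
[584.9 112.4  35.  186.8] leg [0.0003 0.0004 0.    ] rows>=0.0 az 0.0 rows>=0.0
```

```bash
python3 -m handwheel '[[0,-0.01,0,0,0,0,0],[0,0,-0.03,0,0,0,0],[0,0,-0.022,0,0,0,0],[0.035,0,0,0,0,0,0],[0.035,0.02,0,0,0,0,0],[0.015,0.023,0,0,0,0,0],[0,0,0,0,0,0,0],[0,0,0,0,0,0,0]]'; python3 go.py c-143,-60,35,0
```

```text
time: 24.38
tool_pos: [495.7, 137.2, 86.7]
tcp_rot: [180.0, 0.0, -173.1]
ft_force: [-0.2, -0.2, 0.6]
finger_gap: -0.5
grip_force: 0.0
now [495.7 137.2  86.7] [ 180.     0.  -173.1] F [-0.2 -0.2  0.6] gap -0.5 grip 0.0 t 24.4 j6 -87
[499.6 135.5  35.  186.8] leg [-0.0037 -0.0021  0.0517] rows>=1.2 az 0.2 rows>=0.0
```

```bash
python3 -m handwheel '[[0,-0.002,0.026,0,0,0,0],[0,0,0.025,0,0,0,0],[0,0,0,0,0,0,0],[-0.008,0,0,0,0,0,0],[-0.008,0,0,0,0,0,0],[-0.006,0,0,0,0,0,0],[-0.003,0,0,0,0,0,0],[0,0,0,0,0,0,0]]';  python3 -m handwheel '[[-0.001,0,0,0,0,0,0],[-0.001,0,0,0,0,0,0],[0,0,0,0,0,0,0],[0,0,0,0,0,0,0]]';  python3 go.py c-121,-60,35,0;python3 -m handwheel '[[-0.0015,0,0,0,0,0,0],[0,0,0,0,0,0,0],[0,0,0,0,0,0,0]]';  python3 go.py c-121,-60,35,0
```

```text
time: 25.05
tool_pos: [521.1, 137.3, 36.7]
tcp_rot: [-180.0, -0.2, -173.2]
ft_force: [-12.1, -2.8, 9.7]
finger_gap: -0.1
grip_force: 6.4
time: 25.38
tool_pos: [521.1, 137.4, 36.3]
tcp_rot: [-180.0, -0.4, -173.2]
ft_force: [-20.7, -4.5, 14.8]
finger_gap: 0.3
grip_force: 10.6
now [521.1 137.4  36.3] [-180.    -0.4 -173.2] F [-20.7  -4.5  14.8] gap 0.3 grip 10.6 t 25.4 j6 -88
[521.4 138.1  35.  186.8] leg [-0.0004  0.0007  0.0013] rows>=0.0 az 0.1 rows>=0.0
time: 25.63
tool_pos: [521.1, 137.4, 35.9]
tcp_rot: [-180.0, -0.6, -173.2]
ft_force: [-27.0, -4.6, 20.0]
finger_gap: 0.2
grip_force: 13.9
now [521.1 137.4  35.9] [-180.    -0.6 -173.2] F [-27.   -4.6  20. ] gap 0.2 grip 13.9 t 25.6 j6 -88
[521.4 138.1  35.  186.8] leg [-0.0004  0.0007  0.0009] rows>=0.0 az 0.1 rows>=0.0
```

```bash
python3 -m handwheel '[[0.015,0,0,0,0,0,0],[0.01,0,-0.03,0,0,0,0.08],[0,0,-0.03,0,0,0,0.08],[0,0,-0.02,0,0,0,0.085],[0,0,0,0,0,0,0.085],[0,0,0,0,0,0,0.085]]'
python3 - <<'E'
from h import *
im,d,C=shot('top','t7')
for b in blobs(im,d,C,4,45,(300,700,-550,-180),200): print(*b)
E
python3 go.py 579,-390,110,164
```

```text
time: 26.13
tool_pos: [503.0, 135.4, 119.1]
tcp_rot: [180.0, 0.4, -173.2]
ft_force: [-0.4, 0.8, -0.2]
finger_gap: 60.3
grip_force: 0.0
[487. 228.] 828 [ 581.5 -395.9  119.9   59.2  -11.7] 24.6
[482. 292.] 884 [ 419.  -370.   112.2   55.7   -5.7] 24.7
now [501.7 135.2 117.3] [ 180.     0.2 -173.2] F [ 0.6  0.4 -0.2] gap 67.6 grip 0.0 t 26.2 j6 -87
[ 579. -390.  110.  164.] leg [-0.0144 -0.5307  0.0073] rows>=12.7 az 22.8 rows>=3.2
```

```bash
python3 -m handwheel '[[-0.001,-0.038,0.0005,0,0,0,0.085],[-0.001,-0.038,0.0005,0,0,0,0.085],[-0.001,-0.038,0.0005,0,0,0,0.085],[-0.001,-0.038,0.0005,0,0,0,0.085],[-0.001,-0.038,0.0005,0,0,0,0.085],[-0.001,-0.038,0.0005,0,0,0,0.085],[-0.001,-0.038,0.0005,0,0,0,0.085],[-0.001,-0.038,0.0005,0,0,0,0.085]]'
python3 -m handwheel '[[-0.001,-0.038,0,0,0,0,0.085],[-0.001,-0.038,0,0,0,0,0.085],[-0.001,-0.038,0,0,0,0,0.085],[-0.001,-0.038,0,0,0,0,0.085],[-0.001,-0.038,0,0,0,0,0.085],[-0.001,-0.038,0,0,0,5.8,0.085],[0,0,0,0,0,5.8,0.085],[0,0,0,0,0,5.8,0.085]]'
python3 -m handwheel '[[0,0,0,0,0,5.5,0.085],[0,0,0,0,0,0,0.085],[0,0,0,0,0,0,0.085],[0,0,0,0,0,0,0.085]]'
python3 row.py top t8
python3 pick.py w7; python3 go.py 579,-390,21,164
```

```text
time: 26.85
tool_pos: [543.6, -167.6, 110.4]
tcp_rot: [179.9, -0.1, -173.2]
ft_force: [-0.1, 0.5, 0.1]
finger_gap: 85.0
grip_force: 0.0
time: 27.52
tool_pos: [576.1, -393.9, 108.9]
tcp_rot: [179.9, -0.2, 169.0]
ft_force: [0.7, 1.1, -1.1]
finger_gap: 84.7
grip_force: 0.0
time: 27.85
tool_pos: [577.1, -391.2, 110.9]
tcp_rot: [180.0, -0.1, 164.1]
ft_force: [0.1, 0.2, 0.1]
finger_gap: 84.9
grip_force: 0.0
948 [-58.6 -46.1 124.4  95.1  -1.8] x -110.6..2.1 y -83.6..2.4 z [39.4 45.1]
[253.  28.] 501 [ 457.4 -392.2   25.1    3.4   -9. ] 29.8
[268.  27.] 443 [ 459.  -385.1   24.     3.2   -8.7] 29.8
[284.  26.] 397 [ 461.  -377.9   22.     3.1   -8.1] 29.8
[299.  25.] 356 [ 462.6 -370.7   21.     3.    -8.6] 29.9
[315.  24.] 320 [ 464.2 -363.4   20.     3.    -8.6] 30.0
[330.  23.] 328 [ 465.8 -356.2   19.     3.1   -8.6] 29.9
[295. 248.] 1210 [ 573.5 -407.2  110.3    3.2  -16.1] 29.8
[308. 249.] 1116 [ 575.4 -400.1  110.1    3.1  -16.1] 29.9
[321. 248.] 967 [ 577.5 -392.9  110.     2.7  -16.1] 30.0
[334. 249.] 1082 [ 579.5 -385.9  110.1    3.1  -16.1] 29.9
[348. 248.] 1164 [ 581.6 -378.8  110.2    3.2  -16.2] 29.9
[361. 247.] 1253 [ 583.6 -371.7  110.     3.3  -16.1] 29.8
[ 47. 306.] 5899 [ 566.2 -550.   111.9    7.3    2.2] 33.5
now [ 577.3 -391.2  111.5] [180.   -0.  164.1] F [-1.  -0.   0.8] gap 85.0 grip 0.0 t 27.9 j6 -112
[ 579. -390.   21.  164.] leg [-0.0013  0.0017  0.0905] rows>=2.2 az 0.1 rows>=0.0
```

```bash
python3 -m handwheel '[[0.0008,0.0021,0.018,0,0,0,0.085],[0,0,0.018,0,0,0,0.085],[0,0,0.018,0,0,0,0.085],[0,0,0.018,0,0,0,0.085],[0,0,0.018,0,0,0,0.085],[0,0,0,0,0,0,0.085],[0,0,0,0,0,0,0.085]]'; python3 go.py 578.5,-389.4,21,164;  python3 -m handwheel '[[0,0,0,0,0,0,0.02],[0,0,0,0,0,0,0.02],[0,0,0,0,0,0,0.02],[0,0,0,0,0,0,0.02],[0,0,0,0,0,0,0.02],[0,0,0,0,0,0,0.02],[0,0,0,0,0,0,0.02]]' 80; python3 -m handwheel '[[0,0,-0.02,0,0,0,0.02],[0,0,-0.02,0,0,0,0.02],[0,0,-0.02,0,0,0,0.02],[0,0,-0.02,0,0,0,0.02],[0,0,0,0,0,0,0.02],[0,0,0,0,0,0,0.02]]'; python3 go.py c-60,-125,100,0
```

```text
time: 28.53
tool_pos: [576.2, -388.4, 20.5]
tcp_rot: [179.9, -0.2, 164.0]
ft_force: [0.5, -0.7, -0.5]
finger_gap: 85.1
grip_force: 0.0
now [ 576.2 -388.4   20.5] [179.9  -0.2 164. ] F [ 0.5 -0.7 -0.5] gap 85.1 grip 0.0 t 28.5 j6 -112
[ 578.5 -389.4   21.   164. ] leg [-0.0025 -0.0004 -0.0005] rows>=0.1 az -0.0 rows>=0.0
time: 29.12
tool_pos: [578.2, -390.1, 23.7]
tcp_rot: [-179.9, 0.2, 163.9]
ft_force: [0.1, 0.2, 7.2]
finger_gap: 38.5
grip_force: 82.8
time: 29.62
tool_pos: [577.9, -390.0, 103.2]
tcp_rot: [-179.9, 0.2, 163.9]
ft_force: [-0.4, 0.1, -2.0]
finger_gap: 38.5
grip_force: 81.9
now [ 577.9 -390.   103.2] [-179.9    0.2  163.9] F [-0.4  0.1 -2. ] gap 38.5 grip 81.9 t 29.6 j6 -112
[589.7  80.8 100.  186.8] leg [0.1191 0.4556 0.0032] rows>=11.3 az -22.8 rows>=3.2
```

Centred this time. Carrying it to slot 3.

```bash
python3 -m handwheel '[[0.0099,0.038,0,0,0,0,0.02],[0.0099,0.038,0,0,0,0,0.02],[0.0099,0.038,0,0,0,0,0.02],[0.0099,0.038,0,0,0,0,0.02],[0.0099,0.038,0,0,0,0,0.02],[0.0099,0.038,0,0,0,0,0.02],[0.0099,0.038,0,0,0,0,0.02],[0.0099,0.038,0,0,0,0,0.02]]'
python3 -m handwheel '[[0.0099,0.038,0,0,0,0,0.02],[0.0099,0.038,0,0,0,0,0.02],[0.0099,0.038,0,0,0,0,0.02],[0.0099,0.038,0,0,0,-5,0.02],[0,0,0,0,0,-6,0.02],[0,0,0,0,0,-6,0.02],[0,0,0,0,0,-6,0.02],[0,0,0,0,0,0,0.02]]'
python3 -m handwheel '[[0,0,0,0,0,0,0.02],[0,0,0,0,0,0,0.02]]'
python3 go.py c-62,-125,37,0
```

```text
time: 30.28
tool_pos: [583.4, -73.1, 99.3]
tcp_rot: [-180.0, -0.2, 163.9]
ft_force: [1.0, 0.2, -1.2]
finger_gap: 38.4
grip_force: 81.8
time: 30.95
tool_pos: [587.7, 82.2, 99.3]
tcp_rot: [180.0, -0.2, -172.7]
ft_force: [-0.6, -0.3, -1.1]
finger_gap: 38.7
grip_force: 81.9
time: 31.12
tool_pos: [588.5, 81.5, 100.5]
tcp_rot: [180.0, -0.1, -173.3]
ft_force: [-0.7, 0.6, -2.0]
finger_gap: 38.1
grip_force: 81.9
now [588.5  81.5 100.5] [ 1.800e+02 -1.000e-01 -1.733e+02] F [-0.7  0.6 -2. ] gap 38.1 grip 81.9 t 31.1 j6 -94
[587.7  80.5  37.  186.8] leg [ 0.001  -0.0009  0.0635] rows>=1.5 az -0.1 rows>=0.0
```

```bash
python3 -m handwheel '[[0.001,-0.001,0.018,0,0,0,0.02],[0,0,0.018,0,0,0,0.02],[0,0,0.015,0,0,0,0.02],[0,0,0.009,0,0,0,0.02],[0,0,0,0,0,0,0.02],[0,0,0,0,0,0,0.02],[0,0,0,0,0,0,0.02]]'; python3 -m handwheel '[[0,0,0.002,0,0,0,0.02],[0,0,0,0,0,0,0.02],[0,0,0,0,0,0,0.02]]';python3 -m handwheel '[[0,0,0.002,0,0,0,0.02],[0,0,0,0,0,0,0.02],[0,0,0,0,0,0,0.02]]'
```

```text
time: 31.7
tool_pos: [589.2, 80.6, 42.8]
tcp_rot: [-180.0, 0.1, -173.1]
ft_force: [0.4, 0.2, -1.6]
finger_gap: 38.3
grip_force: 81.8
time: 31.95
tool_pos: [588.9, 80.7, 40.5]
tcp_rot: [-180.0, 0.1, -173.1]
ft_force: [-0.6, 0.7, -1.0]
finger_gap: 38.5
grip_force: 81.8
time: 32.2
tool_pos: [588.2, 80.7, 37.7]
tcp_rot: [180.0, -0.0, -173.1]
ft_force: [0.5, 0.2, -1.5]
finger_gap: 38.6
grip_force: 81.8
```

```bash
python3 -m handwheel '[[0,0,0.002,0,0,0,0.02],[0,0,0.0008,0,0,0,0.02],[0,0,0,0,0,0,0.02],[0,0,0,0,0,0,0.02]]';python3 -m handwheel '[[0,0,0,0,0,0,0.05],[0,0,0,0,0,0,0.05],[0,0,0,0,0,0,0.05],[0,0,-0.02,0,0,0,0.05],[0,0,-0.03,0,0,0,0.05],[0,0,0,0,0,0,0],[0,-0.02,0,0,0,0,0],[0,-0.029,0,0,0,0,0]]';python3 -m handwheel '[[0,0,0,0,0,0,0],[0,0,0,0,0,0,0]]'; python3 row.py wrist w9; python3 row.py scene s9; python3 go.py c-58,-173,85,0 c-58,-173,35,0
```

```text
time: 32.53
tool_pos: [588.7, 80.7, 35.7]
tcp_rot: [-180.0, 0.0, -173.1]
ft_force: [-3.5, -0.8, 6.2]
finger_gap: 38.4
grip_force: 82.8
time: 33.2
tool_pos: [594.9, 33.6, 85.9]
tcp_rot: [180.0, 0.1, -172.9]
ft_force: [0.1, -0.8, -0.9]
finger_gap: 14.1
grip_force: 0.0
time: 33.37
tool_pos: [594.6, 30.8, 85.1]
tcp_rot: [-180.0, 0.0, -173.2]
ft_force: [0.1, 0.5, -0.4]
finger_gap: -0.3
grip_force: 0.0
15126 [-6.320e+01 -1.212e+02  1.046e+02  3.340e+01  1.000e-01] x -115.2..-16.9 y -137.8..-105.1 z [40.  42.8]
1742 [ -67.8 -143.4   95.     3.5    0.2] x -115.2..-22.1 y -145.2..-141.8 z [41.8 42.9]
25266 [-50.8 -45.2 119.3  71.1   0.3] x -109.9..6.3 y -80.2..-17.2 z [41.1 42.8]
880 [ -59.6 -125.4  112.8   42.4    0.4] x -113.7..-4.7 y -146.2..-104.3 z [37.6 40.7]
1705 [-5.40e+01 -4.01e+01  1.14e+02  8.19e+01 -1.00e-01] x -109.3..0.6 y -80.1..-0.1 z [38.1 40.8]
now [594.2  32.2  84.8] [ 180.    -0.  -173.1] F [ 0.   1.1 -0.9] gap -0.1 grip 0.0 t 33.5 j6 -99
[597.3  33.3  85.  186.8] leg [-0.0032  0.0007 -0.0002] rows>=0.1 az 0.1 rows>=0.0
[597.3  33.3  35.  186.8] leg [-0.    0.    0.05] rows>=1.2 az 0.0 rows>=0.0
```

```bash
python3 -m handwheel '[[0,0,0.025,0,0,0,0],[0,0,0.025,0,0,0,0],[0,0,0,0,0,0,0],[0,0.01,0,0,0,0,0],[0,0.01,0,0,0,0,0],[0,0.008,0,0,0,0,0],[0,0.008,0,0,0,0,0],[0,0,0,0,0,0,0]]'; python3 -m handwheel '[[0,0.003,0,0,0,0,0],[0,0.002,0,0,0,0,0],[0,0,0,0,0,0,0],[0,0,0,0,0,0,0]]'; python3 -m handwheel '[[0,0.001,0,0,0,0,0],[0,0.001,0,0,0,0,0],[0,0,0,0,0,0,0],[0,0,0,0,0,0,0]]';python3 go.py c-61,-133,35,0
```

```text
time: 34.13
tool_pos: [589.9, 70.1, 35.5]
tcp_rot: [180.0, 0.0, -173.0]
ft_force: [0.2, 0.0, 0.2]
finger_gap: -0.2
grip_force: 0.0
time: 34.47
tool_pos: [589.6, 72.2, 35.4]
tcp_rot: [-180.0, 0.0, -173.1]
ft_force: [-1.2, -3.8, 2.9]
finger_gap: -0.1
grip_force: 1.7
time: 34.8
tool_pos: [589.6, 72.4, 35.4]
tcp_rot: [-179.8, 0.0, -173.1]
ft_force: [-0.0, -12.7, 4.1]
finger_gap: -0.1
grip_force: 6.1
now [589.6  72.4  35.4] [-179.8    0.  -173.1] F [ -0.  -12.7   4.1] gap -0.1 grip 6.1 t 34.8 j6 -95
[589.6  72.7  35.  186.8] leg [-0.0001  0.0003  0.0004] rows>=0.0 az 0.1 rows>=0.0
```

```bash
python3 -m handwheel '[[0,-0.01,0,0,0,0,0],[0,0,-0.03,0,0,0,0],[0,0,-0.022,0,0,0,0],[0.035,0,0,0,0,0,0],[0.035,0.02,0,0,0,0,0],[0.014,0.021,0,0,0,0,0],[0,0,0,0,0,0,0],[0,0,0,0,0,0,0]]'; python3 go.py c-143,-100,35,0
python3 -m handwheel '[[0,0,0.026,0,0,0,0],[0,0,0.025,0,0,0,0],[0,0,0,0,0,0,0],[-0.008,0,0,0,0,0,0],[-0.008,0,0,0,0,0,0],[-0.004,0,0,0,0,0,0],[-0.001,0,0,0,0,0,0],[0,0,0,0,0,0,0]]'; python3 go.py c-121,-100,35,0
```

```text
time: 35.47
tool_pos: [501.2, 96.0, 86.9]
tcp_rot: [180.0, 0.0, -173.0]
ft_force: [-0.2, -0.1, 0.4]
finger_gap: -0.1
grip_force: 0.0
now [501.2  96.   86.9] [ 180.    0. -173.] F [-0.2 -0.1  0.4] gap -0.1 grip 0.0 t 35.5 j6 -92
[504.3  95.8  35.  186.8] leg [-0.0031 -0.0006  0.0519] rows>=1.2 az 0.2 rows>=0.0
time: 36.13
tool_pos: [524.5, 98.0, 37.3]
tcp_rot: [-180.0, 0.1, -173.1]
ft_force: [0.5, 0.1, -0.2]
finger_gap: 0.1
grip_force: 0.0
now [524.5  98.   37.3] [-1.800e+02  1.000e-01 -1.731e+02] F [ 0.5  0.1 -0.2] gap 0.1 grip 0.0 t 36.1 j6 -92
[526.1  98.4  35.  186.8] leg [-0.0016  0.0002  0.0023] rows>=0.1 az 0.2 rows>=0.0
```

```bash
python3 -m handwheel '[[-0.002,0,0.001,0,0,0,0],[-0.002,0,0,0,0,0,0],[0,0,0,0,0,0,0],[0,0,0,0,0,0,0]]'; python3 go.py c-121,-100,35,0; python3 -m handwheel '[[-0.0015,0,0,0,0,0,0],[0,0,0,0,0,0,0],[0,0,0,0,0,0,0]]'; python3 go.py c-121,-100,35,0
```

```text
time: 36.47
tool_pos: [525.6, 98.3, 34.9]
tcp_rot: [-180.0, -0.2, -173.1]
ft_force: [-5.2, -0.1, 5.3]
finger_gap: -0.0
grip_force: 3.2
now [525.6  98.3  34.9] [-180.    -0.2 -173.1] F [-5.2 -0.1  5.3] gap -0.0 grip 3.2 t 36.5 j6 -92
[526.1  98.4  35.  186.8] leg [-0.0005  0.0001 -0.0001] rows>=0.0 az 0.2 rows>=0.0
time: 36.72
tool_pos: [525.6, 98.3, 34.5]
tcp_rot: [-180.0, -0.3, -173.1]
ft_force: [-13.9, -2.8, 9.8]
finger_gap: 0.3
grip_force: 6.8
now [525.6  98.3  34.5] [-180.    -0.3 -173.1] F [-13.9  -2.8   9.8] gap 0.3 grip 6.8 t 36.7 j6 -92
[526.1  98.4  35.  186.8] leg [-0.0005  0.0001 -0.0005] rows>=0.0 az 0.2 rows>=0.0
```

Home. Last sink, D.

```bash
python3 -m handwheel '[[0.015,0,0,0,0,0,0],[0.01,0,-0.03,0,0,0,0.08],[0,0,-0.03,0,0,0,0.08],[0,0,-0.02,0,0,0,0.085],[0,0,0,0,0,0,0.085],[0,0,0,0,0,0,0.085]]'
python3 - <<'E'
from h import *
im,d,C=shot('top','t10')
for b in blobs(im,d,C,4,45,(300,700,-550,-180),200): print(*b)
E
python3 go.py 420,-369,110,171.3
```

```text
time: 37.22
tool_pos: [504.9, 95.7, 116.9]
tcp_rot: [-180.0, 0.2, -173.1]
ft_force: [0.4, -0.5, -0.1]
finger_gap: 60.5
grip_force: 0.0
[482. 292.] 894 [ 422.3 -369.8  121.7   55.   -16.1] 24.8
now [503.8  95.6 115.3] [-1.800e+02  1.000e-01 -1.731e+02] F [ 0.3 -0.4 -0.2] gap 68.0 grip 0.0 t 37.3 j6 -92
[ 420.  -369.   110.   171.3] leg [ 0.1391 -0.4511  0.0053] rows>=11.3 az 15.6 rows>=2.2
```

```bash
python3 -m handwheel '[[0.0116,-0.0376,0,0,0,0,0.085],[0.0116,-0.0376,0,0,0,0,0.085],[0.0116,-0.0376,0,0,0,0,0.085],[0.0116,-0.0376,0,0,0,0,0.085],[0.0116,-0.0376,0,0,0,0,0.085],[0.0116,-0.0376,0,0,0,0,0.085],[0.0116,-0.0376,0,0,0,0,0.085],[0.0116,-0.0376,0,0,0,0,0.085]]'
python3 -m handwheel '[[0.0116,-0.0376,0,0,0,0,0.085],[0.0116,-0.0376,0,0,0,0,0.085],[0.0116,-0.0376,0,0,0,0,0.085],[0.0116,-0.0376,0,0,0,4,0.085],[0,0,0,0,0,6,0.085],[0,0,0,0,0,5.6,0.085],[0,0,0,0,0,0,0.085],[0,0,0,0,0,0,0.085]]'
python3 -m handwheel '[[0,0,0,0,0,0,0.085]]'
python3 row.py top t11
python3 pick.py w11; python3 go.py 420,-369,21,171.3
```

```text
time: 37.93
tool_pos: [445.9, -215.4, 113.3]
tcp_rot: [179.9, -0.1, -173.1]
ft_force: [0.8, -0.4, 0.3]
finger_gap: 85.3
grip_force: 0.0
time: 38.6
tool_pos: [418.8, -368.4, 113.2]
tcp_rot: [179.9, -0.1, 171.5]
ft_force: [0.2, -0.1, -0.6]
finger_gap: 84.7
grip_force: 0.0
time: 38.68
tool_pos: [419.4, -368.3, 113.9]
tcp_rot: [179.9, -0.1, 171.5]
ft_force: [-0.7, 0.5, 0.0]
finger_gap: 85.0
grip_force: 0.0
1324 [-52.7 -60.7 123.7 116.2  89.6] x -109.7..2.8 y -120.6..0.6 z [39.7 45.1]
[292. 242.] 1207 [ 415.4 -386.1  110.9    3.2   -8.6] 29.8
[318. 247.] 991 [ 417.3 -371.4  110.1    3.    -8.6] 30.0
[331. 241.] 1033 [ 418.5 -364.   110.3    2.8   -8.3] 30.0
[344. 242.] 1112 [ 419.8 -356.8  110.7    3.1   -8.6] 29.9
[305. 242.] 1112 [ 416.4 -378.7  110.3    3.1   -8.6] 29.9
[357. 242.] 1207 [ 420.8 -349.5  110.3    3.2   -8.6] 29.9
now [ 419.7 -368.4  114.5] [180.   -0.  171.5] F [-0.1  0.2  0.5] gap 85.1 grip 0.0 t 38.8 j6 -128
[ 420.  -369.    21.   171.3] leg [-0.0004 -0.0005  0.0935] rows>=2.2 az 0.2 rows>=0.0
```

```bash
python3 -m handwheel '[[0.0033,0.0005,0.0185,0,0,0,0.085],[0,0,0.0185,0,0,0,0.085],[0,0,0.0185,0,0,0,0.085],[0,0,0.0185,0,0,0,0.085],[0,0,0.019,0,0,0,0.085],[0,0,0,0,0,0,0.085],[0,0,0,0,0,0,0.085]]'; python3 go.py;  python3 -m handwheel '[[0,0,0,0,0,0,0.02],[0,0,0,0,0,0,0.02],[0,0,0,0,0,0,0.02],[0,0,0,0,0,0,0.02],[0,0,0,0,0,0,0.02],[0,0,0,0,0,0,0.02],[0,0,0,0,0,0,0.02]]' 80; python3 -m handwheel '[[0,0,-0.02,0,0,0,0.02],[0,0,-0.02,0,0,0,0.02],[0,0,-0.02,0,0,0,0.02],[0,0,-0.02,0,0,0,0.02],[0,0,0,0,0,0,0.02],[0,0,0,0,0,0,0.02]]'; python3 go.py c-62,-165,100,0
```

```text
time: 39.37
tool_pos: [415.8, -366.9, 21.1]
tcp_rot: [179.9, -0.1, 171.4]
ft_force: [0.5, -0.3, -0.3]
finger_gap: 84.7
grip_force: 0.0
now [ 415.8 -366.9   21.1] [ 1.799e+02 -1.000e-01  1.714e+02] F [ 0.5 -0.3 -0.3] gap 84.7 grip 0.0 t 39.4 j6 -128
time: 39.95
tool_pos: [417.4, -369.1, 23.6]
tcp_rot: [-179.9, 0.1, 171.3]
ft_force: [-0.8, 1.1, 6.9]
finger_gap: 38.9
grip_force: 82.5
time: 40.45
tool_pos: [417.2, -368.9, 103.2]
tcp_rot: [-179.9, 0.1, 171.3]
ft_force: [0.0, -0.1, -3.0]
finger_gap: 38.4
grip_force: 81.4
now [ 417.2 -368.9  103.2] [-1.799e+02  1.000e-01  1.713e+02] F [ 0.  -0.1 -3. ] gap 38.4 grip 81.4 t 40.5 j6 -128
[592.4  40.8 100.  186.8] leg [-0.1114  0.4315  0.0032] rows>=10.7 az -15.4 rows>=2.2
```

```bash
python3 -m handwheel '[[-0.0101,0.0392,0,0,0,0,0.02],[-0.0101,0.0392,0,0,0,0,0.02],[-0.0101,0.0392,0,0,0,0,0.02],[-0.0101,0.0392,0,0,0,0,0.02],[-0.0101,0.0392,0,0,0,0,0.02],[-0.0101,0.0392,0,0,0,0,0.02],[-0.0101,0.0392,0,0,0,0,0.02],[-0.0101,0.0392,0,0,0,0,0.02]]'
python3 -m handwheel '[[-0.0101,0.0392,0,0,0,0,0.02],[-0.0101,0.0392,0,0,0,0,0.02],[-0.0101,0.0392,0,0,0,-4,0.02],[0,0,0,0,0,-6,0.02],[0,0,0,0,0,-5.4,0.02],[0,0,0,0,0,0,0.02],[0,0,0,0,0,0,0.02]]'
python3 go.py c-62,-165,37,0
```

```text
time: 41.12
tool_pos: [542.8, -68.1, 99.9]
tcp_rot: [180.0, -0.2, 171.3]
ft_force: [1.6, 0.1, -2.0]
finger_gap: 39.1
grip_force: 81.5
time: 41.7
tool_pos: [590.2, 41.5, 100.0]
tcp_rot: [180.0, -0.2, -173.4]
ft_force: [-0.5, 0.4, -1.4]
finger_gap: 38.9
grip_force: 81.6
now [590.2  41.5 100. ] [ 180.    -0.2 -173.4] F [-0.5  0.4 -1.4] gap 38.9 grip 81.6 t 41.7 j6 -98
[592.4  40.8  37.  186.8] leg [-0.0021 -0.0009  0.063 ] rows>=1.5 az -0.2 rows>=0.0
```

```bash
python3 -m handwheel '[[0,-0.001,0.018,0,0,0,0.02],[0,0,0.018,0,0,0,0.02],[0,0,0.015,0,0,0,0.02],[0,0,0.009,0,0,0,0.02],[0,0,0,0,0,0,0.02],[0,0,0,0,0,0,0.02],[0,0,0,0,0,0,0.02]]'; python3 -m handwheel '[[0,0,0.002,0,0,0,0.02],[0,0,0.001,0,0,0,0.02],[0,0,0,0,0,0,0.02],[0,0,0,0,0,0,0.02]]';python3 -m handwheel '[[0,0,0.002,0,0,0,0.02],[0,0,0.0008,0,0,0,0.02],[0,0,0,0,0,0,0.02],[0,0,0,0,0,0,0.02]]'; python3 go.py
```

```text
time: 42.28
tool_pos: [592.1, 40.1, 42.9]
tcp_rot: [-180.0, 0.1, -173.4]
ft_force: [0.6, -0.3, -0.9]
finger_gap: 38.5
grip_force: 81.6
time: 42.62
tool_pos: [591.7, 40.4, 39.4]
tcp_rot: [-180.0, 0.0, -173.3]
ft_force: [0.7, 0.6, -2.5]
finger_gap: 38.6
grip_force: 81.6
time: 42.95
tool_pos: [591.3, 40.4, 36.0]
tcp_rot: [180.0, -0.0, -173.3]
ft_force: [-0.3, -0.0, -1.9]
finger_gap: 38.6
grip_force: 81.6
now [591.3  40.4  36. ] [ 180.    -0.  -173.3] F [-0.3 -0.  -1.9] gap 38.6 grip 81.6 t 43.0 j6 -98
```

```bash
python3 -m handwheel '[[0,0,0.0008,0,0,0,0.02],[0,0,0,0,0,0,0.02],[0,0,0,0,0,0,0.02]]';python3 -m handwheel '[[0,0,0,0,0,0,0.05],[0,0,0,0,0,0,0.05],[0,0,0,0,0,0,0.05],[0,0,-0.02,0,0,0,0.05],[0,0,-0.03,0,0,0,0.05],[0,0,0,0,0,0,0],[0,-0.02,0,0,0,0,0],[0,-0.029,0,0,0,0,0]]';python3 -m handwheel '[[0,0,0,0,0,0,0],[0,0,0,0,0,0,0]]'; python3 row.py wrist w12; python3 row.py scene s12; python3 go.py c-62,-213,35,0
```

```text
time: 43.2
tool_pos: [591.6, 40.4, 35.7]
tcp_rot: [-180.0, 0.0, -173.3]
ft_force: [-2.6, -0.0, 1.4]
finger_gap: 38.7
grip_force: 81.9
time: 43.87
tool_pos: [598.0, -6.8, 86.5]
tcp_rot: [180.0, 0.1, -173.1]
ft_force: [0.8, 0.3, -0.8]
finger_gap: 14.1
grip_force: 0.0
time: 44.03
tool_pos: [597.6, -9.6, 85.6]
tcp_rot: [-180.0, 0.0, -173.4]
ft_force: [-0.9, 1.0, -0.1]
finger_gap: -0.2
grip_force: 0.0
1742 [ -68.7 -183.9   97.4    3.5   -0. ] x -117.2..-23.1 y -185.5..-182.2 z [41.8 42.9]
15126 [ -65.3 -161.5  104.1   33.6   -0. ] x -117.0..-18.2 y -178.1..-145.4 z [40.1 42.7]
25056 [-50.7 -85.  119.9  72.2   0.6] x -110.0..6.8 y -120.2..-57.1 z [41.1 42.8]
851 [ -60.6 -165.9  113.4   43.6    0.4] x -116.6..-6.5 y -186.6..-144.5 z [37.5 40.5]
2472 [-54.6 -60.5 122.3 113.5  89.6] x -109.3..0.7 y -120.4..-0.2 z [38.1 40.8]
now [597.2  -8.1  85.3] [ 180.     0.  -173.3] F [0.4 0.7 1.2] gap -0.0 grip 0.0 t 44.1 j6 -102
[598.   -6.9  35.  186.8] leg [-0.0009  0.0011  0.0503] rows>=1.2 az -0.1 rows>=0.0
```

```bash
python3 -m handwheel '[[0,0,0.025,0,0,0,0],[0,0.001,0.025,0,0,0,0],[0,0,0,0,0,0,0],[0,0.01,0,0,0,0,0],[0,0.01,0,0,0,0,0],[0,0.008,0,0,0,0,0],[0,0.008,0,0,0,0,0],[0,0,0,0,0,0,0]]'; python3 -m handwheel '[[0,0.003,0,0,0,0,0],[0,0.002,0,0,0,0,0],[0,0,0,0,0,0,0],[0,0,0,0,0,0,0]]'; python3 go.py c-61,-173,35,0; python3 -m handwheel '[[0,0.001,0,0,0,0,0],[0,0.001,0,0,0,0,0],[0,0,0,0,0,0,0],[0,0,0,0,0,0,0]]';python3 go.py c-61,-173,35,0
```

```text
time: 44.8
tool_pos: [592.8, 30.7, 36.0]
tcp_rot: [180.0, 0.0, -173.2]
ft_force: [-0.2, -0.4, 0.2]
finger_gap: 0.2
grip_force: 0.0
time: 45.13
tool_pos: [592.7, 32.3, 35.9]
tcp_rot: [-179.9, 0.0, -173.3]
ft_force: [-0.8, -4.5, 1.7]
finger_gap: -0.3
grip_force: 2.4
now [592.7  32.3  35.9] [-179.9    0.  -173.3] F [-0.8 -4.5  1.7] gap -0.3 grip 2.4 t 45.1 j6 -98
[594.3  33.   35.  186.8] leg [-0.0017  0.0005  0.0009] rows>=0.0 az -0.1 rows>=0.0
time: 45.47
tool_pos: [592.7, 32.5, 36.0]
tcp_rot: [-179.8, 0.0, -173.3]
ft_force: [-0.1, -13.2, 0.9]
finger_gap: -0.1
grip_force: 6.5
now [592.7  32.5  36. ] [-179.8    0.  -173.3] F [ -0.1 -13.2   0.9] gap -0.1 grip 6.5 t 45.5 j6 -98
[594.3  33.   35.  186.8] leg [-0.0017  0.0003  0.001 ] rows>=0.0 az -0.1 rows>=0.0
```

```bash
python3 -m handwheel '[[0,-0.01,0,0,0,0,0],[0,0,-0.03,0,0,0,0],[0,0,-0.022,0,0,0,0],[0.035,0,0,0,0,0,0],[0.035,0.02,0,0,0,0,0],[0.014,0.021,0,0,0,0,0],[0,0,0,0,0,0,0],[0,0,0,0,0,0,0]]'; python3 go.py c-143,-140,35,0
python3 -m handwheel '[[0,0,0.026,0,0,0,0],[0,0,0.026,0,0,0,0],[0,0,0,0,0,0,0],[-0.008,0,0,0,0,0,0],[-0.008,0,0,0,0,0,0],[-0.004,0,0,0,0,0,0],[-0.001,0,0,0,0,0,0],[0,0,0,0,0,0,0]]'; python3 go.py c-121,-140,35,0;python3 -m handwheel '[[-0.002,0,0,0,0,0,0],[-0.002,0,0,0,0,0,0],[0,0,0,0,0,0,0],[0,0,0,0,0,0,0]]'; python3 go.py c-121,-140,35,0
```

```text
time: 46.13
tool_pos: [504.4, 56.9, 87.6]
tcp_rot: [180.0, 0.0, -173.2]
ft_force: [0.7, -0.4, -0.1]
finger_gap: 0.1
grip_force: 0.0
now [504.4  56.9  87.6] [ 180.     0.  -173.2] F [ 0.7 -0.4 -0.1] gap 0.1 grip 0.0 t 46.1 j6 -96
[509.   56.1  35.  186.8] leg [-0.0045 -0.0013  0.0526] rows>=1.3 az 0.0 rows>=0.0
time: 46.8
tool_pos: [527.2, 58.8, 36.4]
tcp_rot: [-180.0, 0.1, -173.3]
ft_force: [0.3, 0.5, -0.0]
finger_gap: 0.2
grip_force: 0.0
now [527.2  58.8  36.4] [-1.800e+02  1.000e-01 -1.733e+02] F [ 0.3  0.5 -0. ] gap 0.2 grip 0.0 t 46.8 j6 -96
[530.8  58.7  35.  186.8] leg [-0.0036 -0.0005  0.0014] rows>=0.1 az -0.0 rows>=0.0
time: 47.13
tool_pos: [530.0, 59.3, 35.5]
tcp_rot: [180.0, 0.0, -173.3]
ft_force: [0.2, 0.5, 0.3]
finger_gap: 0.1
grip_force: 0.0
now [530.   59.3  35.5] [ 180.     0.  -173.3] F [0.2 0.5 0.3] gap 0.1 grip 0.0 t 47.1 j6 -96
[530.8  58.7  35.  186.8] leg [-0.0008 -0.0007  0.0005] rows>=0.0 az -0.0 rows>=0.0
```

```bash
python3 -m handwheel '[[-0.002,0,0,0,0,0,0],[-0.001,0,0,0,0,0,0],[0,0,0,0,0,0,0],[0,0,0,0,0,0,0]]'; python3 go.py c-121,-140,35,0
python3 -m handwheel '[[0.015,0,0,0,0,0,0],[0.02,0,0,0,0,0,0],[0,0,-0.03,0,0,0,0],[0,0,-0.03,0,0,0,0],[0,0,-0.03,0,0,0,0],[0,0,-0.03,0,0,0,0],[0.02,-0.03,0,0,0,0,0],[0,0,0,0,0,0,0]]'; python3 row.py wrist w13; python3 row.py scene s13; python3 row.py top t13; python3 go.py
```

```text
time: 47.47
tool_pos: [530.3, 59.4, 34.8]
tcp_rot: [180.0, -0.3, -173.3]
ft_force: [-14.0, -1.8, 11.1]
finger_gap: -0.0
grip_force: 6.7
now [530.3  59.4  34.8] [ 180.    -0.3 -173.3] F [-14.   -1.8  11.1] gap -0.0 grip 6.7 t 47.5 j6 -96
[530.8  58.7  35.  186.8] leg [-0.0005 -0.0008 -0.0002] rows>=0.0 az -0.0 rows>=0.0
time: 48.13
tool_pos: [482.0, 20.6, 157.9]
tcp_rot: [-179.8, 0.2, -173.3]
ft_force: [-0.6, -0.2, -0.4]
finger_gap: -0.2
grip_force: 0.0
10250 [-70.4 -61.2 123.9  81.5 -90. ] x -110.5..-35.4 y -122.9..-0.1 z [40.8 42.8]
3160 [-54.9 -80.5 162.7 114.  -89.7] x -109.2..1.0 y -160.1..-0.5 z [38.2 40.8]
915 [-52.9 -44.6 114.9  92.   -0.2] x -109.5..3.7 y -89.6..-1.0 z [39.4 45.2]
now [481.6  23.3 155.2] [ 180.     0.  -173.3] F [ 0.1 -0.1  0.2] gap -0.1 grip 0.0 t 48.3 j6 -100
```

```bash
python3 go.py 472.2,421.9,155,195.2
python3 -m handwheel '[[0.0052,0.0395,0,0,0,0,0.085],[0.0052,0.0395,0,0,0,0,0.085],[0.0052,0.0395,0,0,0,0,0.085],[0.0052,0.0395,0,0,0,0,0.085],[0.0052,0.0395,0,0,0,0,0.085],[0.0052,0.0395,0,0,0,0,0.085],[0.0052,0.0395,0,0,0,0,0.085],[0.0052,0.0395,0,0,0,0,0.085]]'
python3 -m handwheel '[[-0.038,0,0,0,0,0,0.085],[-0.038,0.02,0,0,0,-4,0.085],[0,0.02,0,0,0,-4.5,0.085],[0,0.02,0,0,0,0,0.085],[0,0,0,0,0,0,0.085],[0,0,0,0,0,0,0.085]]'
python3 row.py scene s14; python3 row.py top t14; python3 go.py 472.2,421.9,155,195.2
python3 - <<'E'
from h import *
a=load('s14')[0][200:340,240:440]; b=load('t14')[0][180:280,230:400]
a=cv2.resize(a,(800,560),interpolation=cv2.INTER_CUBIC); cv2.imwrite('pics/s14b.png',cv2.convertScaleAbs(a,alpha=1.6))
E
```

```text
now [481.6  23.3 155.2] [ 180.     0.  -173.3] F [ 0.1 -0.1  0.2] gap -0.1 grip 0.0 t 48.3 j6 -100
[472.2 421.9 155.  195.2] leg [-3.69e-02  3.97e-01  2.00e-04] rows>=9.6 az -8.5 rows>=1.2
time: 48.95
tool_pos: [401.9, 334.8, 154.4]
tcp_rot: [-180.0, -0.1, -173.2]
ft_force: [1.1, -0.2, 0.4]
finger_gap: 85.4
grip_force: 0.0
time: 49.45
tool_pos: [465.4, 400.4, 153.7]
tcp_rot: [-180.0, -0.1, -164.7]
ft_force: [0.1, -0.6, -0.6]
finger_gap: 84.9
grip_force: 0.0
3198 [-65.6 -81.  163.4 135.7  89.9] x -131.0..0.9 y -160.4..-0.4 z [38.1 40.7]
1668 [-64.2 -81.5 164.6 137.1  88. ] x -132.1..2.0 y -161.2..-1.4 z [39.9 45.2]
now [466.  399.1 154.5] [-1.800e+02 -1.000e-01 -1.648e+02] F [-0.3 -0.8 -0.5] gap 84.5 grip 0.0 t 49.5 j6 -69
[472.2 421.9 155.  195.2] leg [-0.012   0.0204 -0.0005] rows>=0.6 az 0.0 rows>=0.0
```

View pics/s14b.png

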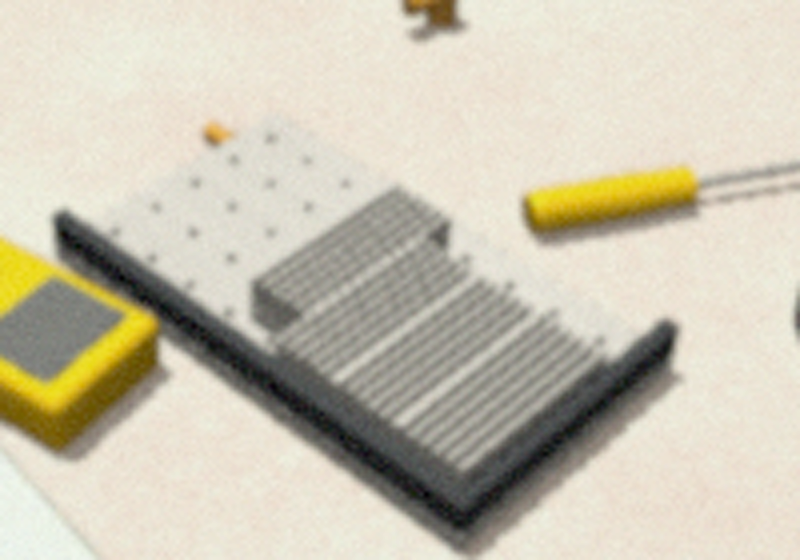

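The scene view shows the fourth sink knocked back about 22 mm from the end stop (at 300,260 in the crop), still parallel to its neighbour. I'll push it home again.

```bash
python3 go.py c-162,-140,110,0; 
python3 -m handwheel '[[0,0,0,0,0,4.2,0],[0,0,0,0,0,4.2,0],[0,0,0,0,0,0,0],[0,0,0,0,0,0,0]]'; python3 go.py c-162,-140,110,0
```

```text
now [466.  399.1 154.5] [-1.800e+02 -1.000e-01 -1.648e+02] F [-0.3 -0.8 -0.5] gap 84.5 grip 0.0 t 49.5 j6 -69
[490.1  53.9 110.  186.8] leg [ 0.0675 -0.3394  0.0445] rows>=8.4 az 8.5 rows>=1.2
time: 49.88
tool_pos: [466.7, 398.6, 155.5]
tcp_rot: [-180.0, 0.0, -173.1]
ft_force: [0.2, -0.6, -0.1]
finger_gap: 38.5
grip_force: 0.0
now [466.7 398.6 155.5] [-180.     0.  -173.1] F [ 0.2 -0.6 -0.1] gap 38.5 grip 0.0 t 49.9 j6 -61
[490.1  53.9 110.  186.8] leg [ 0.0181 -0.3451  0.0455] rows>=8.4 az 0.1 rows>=0.0
```

```bash
python3 -m handwheel '[[0.002,-0.0383,0,0,0,0,0],[0.002,-0.0383,0,0,0,0,0],[0.002,-0.0383,0,0,0,0,0],[0.002,-0.0383,0,0,0,0,0],[0.002,-0.0383,0.005,0,0,0,0],[0.002,-0.0383,0.01,0,0,0,0],[0.002,-0.0383,0.01,0,0,0,0],[0.002,-0.0383,0.01,0,0,0,0]]'; python3 -m handwheel '[[0.002,-0.0383,0.01,0,0,0,0],[0,0,0,0,0,0,0],[0,0,0,0,0,0,0]]'; python3 row.py top t15;  python3 go.py c-162,-140,35,0 c-121,-140,35,0
```

```text
time: 50.55
tool_pos: [486.9, 91.1, 120.5]
tcp_rot: [-180.0, 0.1, -173.0]
ft_force: [0.6, 0.2, -0.5]
finger_gap: 0.2
grip_force: 0.0
time: 50.8
tool_pos: [489.1, 52.8, 109.9]
tcp_rot: [180.0, -0.1, -173.3]
ft_force: [0.9, 0.7, -0.5]
finger_gap: -0.2
grip_force: 0.0
554 [-70.2 -19.2 146.7  51.7  -4.7] x -133.9..2.1 y -50.0..2.4 z [38.7 45. ]
now [489.5  54.2 110.5] [ 180.     0.  -173.2] F [-0.5  0.3 -0.3] gap -0.2 grip 0.0 t 50.9 j6 -96
[490.1  53.9  35.  186.8] leg [-0.0006 -0.0004  0.0755] rows>=1.8 az -0.0 rows>=0.0
[530.8  58.7  35.  186.8] leg [-0.041 -0.    -0.   ] rows>=1.0 az 0.0 rows>=0.0
```

```bash
python3 -m handwheel '[[0,0,0.025,0,0,0,0],[0,0,0.025,0,0,0,0],[0,0,0.025,0,0,0,0],[0,0,0,0,0,0,0],[-0.01,0,0,0,0,0,0],[-0.01,0,0,0,0,0,0],[-0.01,0,0,0,0,0,0],[-0.007,0,0,0,0,0,0]]'; python3 -m handwheel '[[-0.002,0,0,0,0,0,0],[-0.002,0,0,0,0,0,0],[0,0,0,0,0,0,0],[0,0,0,0,0,0,0]]'; python3 go.py c-121,-140,35,0;python3 -m handwheel '[[-0.002,0,0,0,0,0,0],[0,0,0,0,0,0,0],[0,0,0,0,0,0,0]]'; python3 go.py c-121,-140,35,0
```

```text
time: 51.52
tool_pos: [527.6, 60.7, 37.0]
tcp_rot: [180.0, 0.1, -173.0]
ft_force: [-3.2, 0.4, 1.8]
finger_gap: 0.4
grip_force: 1.2
time: 51.85
tool_pos: [530.0, 60.2, 35.7]
tcp_rot: [180.0, -0.0, -173.1]
ft_force: [-1.6, 0.2, 1.0]
finger_gap: 0.2
grip_force: 0.8
now [530.   60.2  35.7] [ 180.    -0.  -173.1] F [-1.6  0.2  1. ] gap 0.2 grip 0.8 t 51.9 j6 -96
[530.8  58.7  35.  186.8] leg [-0.0006 -0.0016  0.0007] rows>=0.0 az 0.1 rows>=0.0
time: 52.1
tool_pos: [530.1, 60.2, 35.1]
tcp_rot: [180.0, -0.3, -173.2]
ft_force: [-12.3, -0.1, 9.8]
finger_gap: 0.1
grip_force: 5.8
now [530.1  60.2  35.1] [ 180.    -0.3 -173.2] F [-12.3  -0.1   9.8] gap 0.1 grip 5.8 t 52.1 j6 -96
[530.8  58.7  35.  186.8] leg [-0.0006 -0.0016  0.0001] rows>=0.0 az 0.1 rows>=0.0
```

Home again. Next a tightening push in y from beyond the last sink.

```bash
python3 -m handwheel '[[0.015,0,0,0,0,0,0],[0.01,-0.005,-0.025,0,0,0,0],[0,-0.03,-0.03,0,0,0,0],[0,-0.02,0,0,0,0,0],[-0.03,0,0,0,0,0,0],[-0.03,0,0,0,0,0,0],[-0.03,0,0,0,0,0,0],[0,0,0,0,0,0,0]]'; python3 -m handwheel '[[0,0,0,0,0,0,0],[0,0,0,0,0,0,0]]'; python3 go.py c-55,-193,35,0 c-55,-173,35,0
```

```text
time: 52.77
tool_pos: [607.3, 13.8, 89.8]
tcp_rot: [-180.0, 0.2, -173.2]
ft_force: [0.3, -0.4, 0.6]
finger_gap: 0.0
grip_force: 0.0
time: 52.93
tool_pos: [602.8, 13.7, 89.5]
tcp_rot: [180.0, -0.0, -173.2]
ft_force: [0.2, 0.4, -0.9]
finger_gap: -0.1
grip_force: 0.0
now [602.8  13.7  89.5] [ 180.    -0.  -173.2] F [ 0.2  0.4 -0.9] gap -0.1 grip 0.0 t 52.9 j6 -100
[602.6  13.8  35.  186.8] leg [0.0002 0.0001 0.0545] rows>=1.3 az 0.1 rows>=0.0
[600.3  33.7  35.  186.8] leg [-0.    0.02 -0.  ] rows>=0.5 az 0.0 rows>=0.0
```

```bash
python3 -m handwheel '[[0,0,0.027,0,0,0,0],[0,0,0.027,0,0,0,0],[0,0,0,0,0,0,0],[0,0,0,0,0,0,0],[0,0.008,0,0,0,0,0],[0,0.008,0,0,0,0,0],[0,0.002,0,0,0,0,0],[0,0,0,0,0,0,0]]'; python3 -m handwheel '[[0,0.001,0,0,0,0,0],[0,0.001,0,0,0,0,0],[0,0,0,0,0,0,0],[0,0,0,0,0,0,0]]'; python3 -m handwheel '[[0,0.002,0,0,0,0,0],[0,0,0,0,0,0,0],[0,0,0,0,0,0,0]]'; python3 go.py c-55,-173,35,0
```

```text
time: 53.6
tool_pos: [601.7, 32.5, 37.1]
tcp_rot: [-180.0, 0.1, -173.1]
ft_force: [-1.3, 0.1, 0.1]
finger_gap: -0.3
grip_force: 0.0
time: 53.93
tool_pos: [601.3, 33.3, 36.2]
tcp_rot: [-180.0, 0.0, -173.2]
ft_force: [-0.2, -2.6, 2.5]
finger_gap: -0.2
grip_force: 1.2
time: 54.18
tool_pos: [601.3, 33.5, 36.2]
tcp_rot: [-179.8, 0.0, -173.2]
ft_force: [1.3, -10.4, 2.2]
finger_gap: 0.2
grip_force: 5.4
now [601.3  33.5  36.2] [-179.8    0.  -173.2] F [  1.3 -10.4   2.2] gap 0.2 grip 5.4 t 54.2 j6 -98
[600.3  33.7  35.  186.8] leg [0.001  0.0003 0.0012] rows>=0.0 az 0.0 rows>=0.0
```

Row tight. Back off and go to the knob.

```bash
python3 -m handwheel '[[0,-0.012,0,0,0,0,0],[0,0,-0.03,0,0,0,0],[0,0,-0.03,0,0,0,0],[0,0,-0.03,0,0,0,0],[0,0,-0.03,0,0,0,0.085],[0.035,0,0,0,0,0,0.085],[0.03,0.02,0,0,0,0,0.085],[0,0,0,0,0,0,0.085]]'
python3 -m handwheel '[[0,0,0,0,0,0,0.085],[0,0,0,0,0,0,0.085]]'; python3 go.py 472.2,421.9,155,195.2
```

```text
time: 54.85
tool_pos: [529.0, 37.3, 153.3]
tcp_rot: [179.8, -0.4, -173.2]
ft_force: [-1.0, 0.0, -0.6]
finger_gap: 48.3
grip_force: 0.0
time: 55.02
tool_pos: [535.4, 35.7, 155.9]
tcp_rot: [180.0, 0.0, -173.2]
ft_force: [0.5, -0.1, -0.5]
finger_gap: 72.0
grip_force: 0.0
now [535.4  35.7 155.9] [ 180.     0.  -173.2] F [ 0.5 -0.1 -0.5] gap 72.0 grip 0.0 t 55.0 j6 -99
[472.2 421.9 155.  195.2] leg [0.0168 0.391  0.0009] rows>=9.4 az -8.4 rows>=1.2
```

```bash
python3 -m handwheel '[[0.0017,0.0391,0,0,0,0,0.085],[0.0017,0.0391,0,0,0,0,0.085],[0.0017,0.0391,0,0,0,0,0.085],[0.0017,0.0391,0,0,0,0,0.085],[0.0017,0.0391,0,0,0,0,0.085],[0.0017,0.0391,0,0,0,0,0.085],[0.0017,0.0391,0,0,0,0,0.085],[0.0017,0.0391,0,0,0,0,0.085]]'
python3 -m handwheel '[[0.0017,0.0391,0,0,0,0,0.085],[0.0017,0.0391,0,0,0,0,0.085],[0,0,0,0,0,-4.2,0.085],[0,0,0,0,0,-4.2,0.085],[0,0,0,0,0,0,0.085],[0,0,0,0,0,0,0.085]]'
python3 row.py scene s16; python3 row.py top t16
python3 - <<'E'
from h import *
im,d,C=shot('wrist','w16')
for b in blobs(im,d,C,92,115,(350,600,300,530),200): print(*b)
a=cv2.resize(load('s16')[0][200:340,240:440],(800,560),interpolation=cv2.INTER_CUBIC); cv2.imwrite('pics/s16b.png',cv2.convertScaleAbs(a,alpha=1.6))
E
python3 go.py 472.2,421.9,98,195.2
```

```text
time: 55.68
tool_pos: [485.3, 347.0, 156.1]
tcp_rot: [180.0, 0.1, -173.2]
ft_force: [-0.2, -0.3, 0.1]
finger_gap: 85.0
grip_force: 0.0
time: 56.18
tool_pos: [472.7, 422.3, 155.6]
tcp_rot: [180.0, 0.0, -164.9]
ft_force: [-0.3, -0.3, 0.5]
finger_gap: 84.7
grip_force: 0.0
3167 [-54.1 -80.1 162.7 112.7 -89.7] x -108.9..1.0 y -160.2..-0.1 z [38.2 40.8]
1747 [-54.4 -78.9 164.3 118.6 -89.7] x -110.2..2.9 y -160.4..2.2 z [39.5 45.2]
[325. 271.] 3160 [472.2 421.8  56.8  13.9  15.4] 103.7
now [472.6 421.6 155.9] [ 180.     0.  -164.9] F [ 0.1 -0.   0.1] gap 85.2 grip 0.0 t 56.3 j6 -68
[472.2 421.9  98.  195.2] leg [0.0003 0.0004 0.0579] rows>=1.4 az -0.1 rows>=0.0
```

View pics/s16b.png

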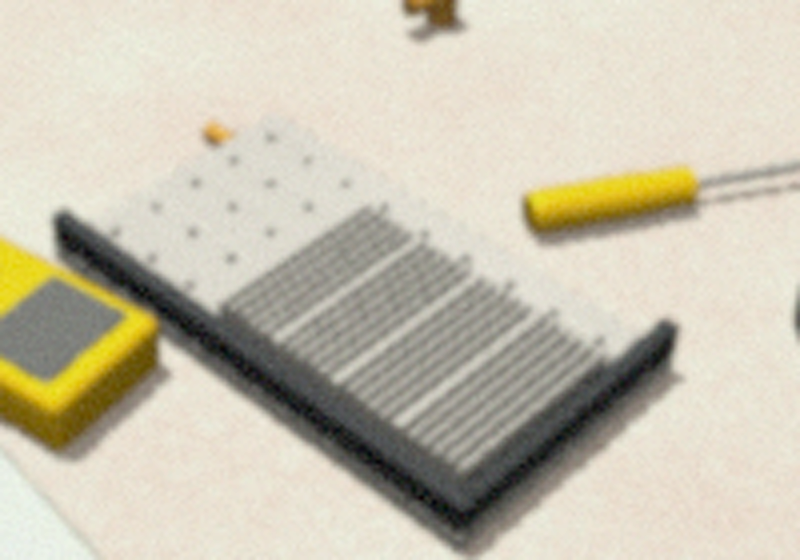

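All four sinks now sit flush in one row against both stops (crop, 225–610). Next I turn the knob clockwise.

```bash
python3 -m handwheel '[[0,0,0.019,0,0,0,0.085],[0,0,0.019,0,0,0,0.085],[0,0,0.017,0,0,0,0.085],[0,0,0,0,0,0,0.085],[0,0,0,0,0,0,0],[0,0,0,0,0,0,0],[0,0,0,0,0,0,0],[0,0,0,0,0,0,0]]' 70
python3 -m handwheel '[[0,0,0,0,0,0,0],[0,0,0,0,0,0,0],[0,0,0,0,0,0,0],[0,0,0,0,0,0,0]]'
python3 -m handwheel '[[0,0,0,0,0,6,0],[0,0,0,0,0,6,0],[0,0,0,0,0,6,0],[0,0,0,0,0,6,0],[0,0,0,0,0,6,0],[0,0,0,0,0,6,0],[0,0,0,0,0,6,0],[0,0,0,0,0,6,0]]'
python3 -m handwheel '[[0,0,0,0,0,6,0],[0,0,0,0,0,6,0],[0,0,0,0,0,6,0],[0,0,0,0,0,6,0],[0,0,0,0,0,6,0],[0,0,0,0,0,6,0],[0,0,0,0,0,6,0],[0,0,0,0,0,6,0]]'
python3 -m handwheel '[[0,0,0,0,0,6,0],[0,0,0,0,0,6,0],[0,0,0,0,0,6,0],[0,0,0,0,0,6,0],[0,0,0,0,0,6,0],[0,0,0,0,0,6,0],[0,0,0,0,0,4,0],[0,0,0,0,0,0,0]]'
python3 -c "from h import *;print(r.sense()['wrist_torque'])"
```

```text
time: 57.0
tool_pos: [472.8, 422.6, 102.6]
tcp_rot: [179.9, 0.1, -164.8]
ft_force: [-0.2, -0.8, 1.1]
finger_gap: 38.2
grip_force: 0.0
time: 57.33
tool_pos: [472.4, 422.1, 102.0]
tcp_rot: [180.0, 0.1, -164.8]
ft_force: [-1.4, -2.8, 6.2]
finger_gap: 12.5
grip_force: 69.1
time: 58.0
tool_pos: [472.4, 422.0, 102.0]
tcp_rot: [180.0, 0.0, 146.9]
ft_force: [-1.0, -3.4, 7.1]
finger_gap: 12.7
grip_force: 69.3
time: 58.67
tool_pos: [472.3, 421.8, 102.0]
tcp_rot: [180.0, 0.0, 98.9]
ft_force: [-2.3, -3.9, 7.5]
finger_gap: 12.4
grip_force: 69.4
time: 59.33
tool_pos: [472.1, 421.8, 102.0]
tcp_rot: [180.0, -0.0, 58.9]
ft_force: [-2.2, -4.1, 7.4]
finger_gap: 12.3
grip_force: 69.5
[-0.70667862  0.48852075 -0.04181255]
```

```bash
python3 -m handwheel '[[0,0,0,0,0,2.5,0],[0,0,0,0,0,0,0],[0,0,0,0,0,0,0]]'; python3 -c "from h import *;print(r.sense()['wrist_torque'])"; python3 -m handwheel '[[0,0,0,0,0,2,0],[0,0,0,0,0,0,0],[0,0,0,0,0,0,0]]'; python3 -c "from h import *;print(r.sense()['wrist_torque'])"
python3 -m handwheel '[[0,0,0,0,0,0,0.06],[0,0,0,0,0,0,0.085],[0,0,0,0,0,0,0.085],[0,0,0,0,0,0,0.085],[0,0,-0.02,0,0,0,0.085],[0,0,-0.02,0,0,0,0.085],[0,0,-0.02,0,0,0,0.085],[0,0,0,0,0,0,0.085]]'
python3 -m handwheel '[[0,0,0,0,0,0,0.085],[0,0,0,0,0,0,0.085]]'
python3 row.py scene s17; python3 row.py top t17
python3 - <<'E'
from h import *
im,d,C=shot('wrist','w17')
for b in blobs(im,d,C,92,115,(350,600,300,530),200): print(*b)
E
```

```text
time: 59.58
tool_pos: [472.1, 421.8, 102.0]
tcp_rot: [180.0, -0.0, 56.8]
ft_force: [-1.2, -3.9, 6.9]
finger_gap: 12.5
grip_force: 69.9
[-0.74456943  0.4386939   0.68214982]
time: 59.83
tool_pos: [472.1, 421.8, 102.0]
tcp_rot: [179.9, 0.0, 54.8]
ft_force: [-2.3, -4.1, 7.8]
finger_gap: 12.6
grip_force: 77.8
[-0.85292229  0.39934346  1.6010285 ]
time: 60.5
tool_pos: [473.9, 423.5, 165.9]
tcp_rot: [179.9, -0.4, 54.7]
ft_force: [1.6, 1.1, 1.4]
finger_gap: 85.1
grip_force: 0.0
time: 60.67
tool_pos: [471.6, 421.8, 160.1]
tcp_rot: [-180.0, 0.0, 54.7]
ft_force: [-1.1, -0.7, -0.6]
finger_gap: 85.0
grip_force: 0.0
3179 [-54.5 -80.5 162.2 113.  -90. ] x -109.1..1.2 y -160.0..-0.1 z [38.2 40.7]
1687 [-63.6 -83.3 171.8 134.4 -89.3] x -110.6..2.3 y -160.6..0.8 z [39.8 45.2]
[325. 267.] 3061 [472.7 422.7  56.8  14.   57.7] 103.7
```

View pics/w17.png

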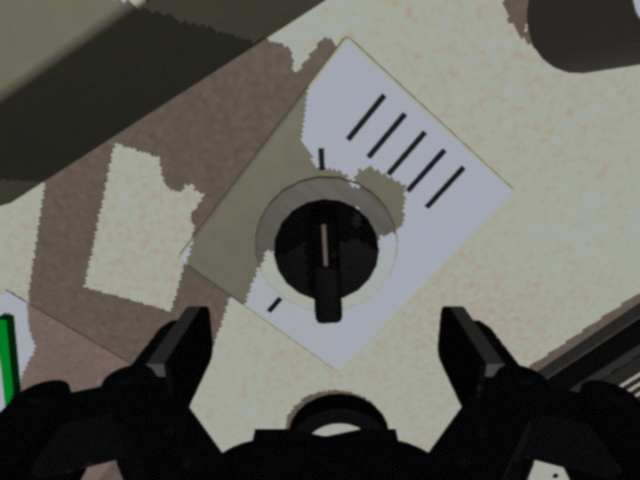

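View pics/s17.png

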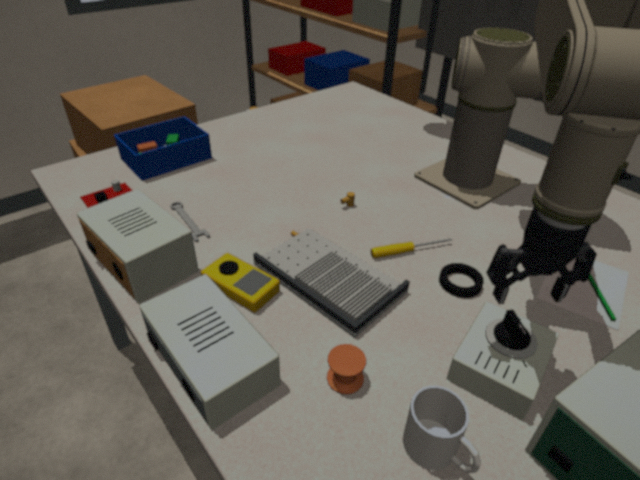

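The wrist view shows the pointer in line with the on mark at (321,158), and the bar angle is 57.7°, the on stop. The scene view shows the row still in place and the bystanders untouched.

```bash
python3 -c "
from bench import r
print(r.hand_in())"
```

```text
the job is handed in; nothing more can be done
None
```

The job is handed in: with the valve off, all four heat sinks were laid fins up in one tight row against the end and side stops, the fourth being pushed home again after a knock, and then the knob was turned to its on stop and released, with nothing else on the bench touched.

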